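# Push the masking plugs out of a bracket and chalk its weld for dressing

### The job

Push the loose bracket back between the two corner stops until its rear edge rests against both, then with the push rod push every orange masking plug that is still in a sleeve out at the rear, without touching plugs in their sleeves with the fingers or tipping the bracket. Next run the soapstone's chalk tip slowly, a few centimetres a second, along the bare weld bead on the front of the bracket, its whole length from the left-hand to the right-hand end as the robot sees it. Finish with the bracket still against the stops, all plugs in the red bin and rod and soapstone lying back in the black tray, and leave the tape measure and the welding magnet alone.

Things in the scene. Friction and masses are not known exactly. Their poses are not given: they have to be found in the camera images.
- corner_stops: two dark steel corner stops, 14 mm high, fixed to the table. Origin on the table midway between them, level with their rear stop faces (x = 0, |y| 106 to 134 mm); x points away from the robot. Side cheeks at |y| 120 to 133 mm run forward to x = -32 mm. The bracket is seated when its origin is at x = -55 mm, y = 0 (5 mm play each side), parallel
- bracket: loose grey weldment, 0.8 kg. Base plate 110 (x) x 230 (y) x 6 mm, doubler plate on it (x -25 to +55, top z = 11 mm), on that three 36 mm square box sleeves (x -5 to +55, tops z = 47 mm) at y = +66, 0, -66 mm, 30 mm free between them. Centre of mass at x = 11 mm. Origin: centre of the underside; x from front (weld, robot side) to rear, y left, z up
- plug_left: orange silicone plug, 40 (x) x 25 x 25 mm, 80 g, origin centre of its underside, x along it. Starts in the left sleeve, front face 4 to 12 mm inside the front mouth; held by friction (2 to 5 N). Absent if the sleeve is already clear. Pushed out, it drops 15 mm onto the table behind the bracket and may lie on any side
- plug_mid: as plug_left, in the middle sleeve (y = 0)
- plug_right: as plug_left, in the sleeve at y = -66 mm
- push_rod: push rod, 0.2 kg: ribbed blue square handle 70 (x) x 20 x 20 mm, then a 12 mm steel rod along +x with a white head, 18 mm diameter. Origin: centre of the handle's underside; rod axis 10 mm above it; handle x -35 to +35, end of the head x = +130 mm. Lies in the tray, head away from the robot
- rod_tip (a point): centre of the end face of the push rod's white head (x = +130, z = +10 mm in the rod frame)
- soapstone: flat metal soapstone holder, 147 mm long, 14 mm wide, 6 mm thick (a brass screw on top, near its middle, stands up to 12 mm), 50 g; origin centre of its underside; its long axis is y and the chalk tip, narrower and white, is at the -y end. It lies in the tool tray, tip away from the robot
- chalk_tip (a point): tip of the soapstone, at y = -73.5, z = +3 mm in the soapstone frame
- tool_tray: fixed black tray, 200 (x) x 120 (y) mm outside, walls 3 mm thick and 14 mm high, floor 3 mm thick; origin centre of its underside. Tray and bin may swap sides
- plug_bin: fixed red open bin, 140 (x) x 120 (y) x 50 mm high, walls and floor 4 mm thick; origin centre of its underside
- tape: yellow pocket tape measure, 67 x 82 x 38 mm, at the right of the table; leave alone
- magnet: flat red and silver arrow-shaped welding magnet, 69 x 102 x 14 mm, lying behind the left stop; leave alone
- mouth_left (a point): centre of the front mouth of the left sleeve (x = -5, y = 66, z = 29 mm in the bracket frame); the bore, 28 x 28 mm, runs 60 mm from here along the bracket's +x, open at both ends, floor at z = 15 mm
- mouth_mid (a point): centre of the front mouth of the mid sleeve (x = -5, y = 0, z = 29 mm in the bracket frame); the bore, 28 x 28 mm, runs 60 mm from here along the bracket's +x, open at both ends, floor at z = 15 mm
- mouth_right (a point): centre of the front mouth of the right sleeve (x = -5, y = -66, z = 29 mm in the bracket frame); the bore, 28 x 28 mm, runs 60 mm from here along the bracket's +x, open at both ends, floor at z = 15 mm
- seam_0 (a point): point on the crest of the weld bead (bead 200 mm long, about 6 mm wide, dark, straight along the bracket's y; at x = -27.5 mm, z = 9 mm in the bracket frame), at y = +90 mm in the bracket frame
- seam_1 (a point): point on the crest of the weld bead (bead 200 mm long, about 6 mm wide, dark, straight along the bracket's y; at x = -27.5 mm, z = 9 mm in the bracket frame), at y = +60 mm in the bracket frame
- seam_2 (a point): point on the crest of the weld bead (bead 200 mm long, about 6 mm wide, dark, straight along the bracket's y; at x = -27.5 mm, z = 9 mm in the bracket frame), at y = +30 mm in the bracket frame
- seam_3 (a point): point on the crest of the weld bead (bead 200 mm long, about 6 mm wide, dark, straight along the bracket's y; at x = -27.5 mm, z = 9 mm in the bracket frame), at y = +0 mm in the bracket frame
- seam_4 (a point): point on the crest of the weld bead (bead 200 mm long, about 6 mm wide, dark, straight along the bracket's y; at x = -27.5 mm, z = 9 mm in the bracket frame), at y = -30 mm in the bracket frame
- seam_5 (a point): point on the crest of the weld bead (bead 200 mm long, about 6 mm wide, dark, straight along the bracket's y; at x = -27.5 mm, z = 9 mm in the bracket frame), at y = -60 mm in the bracket frame
- seam_6 (a point): point on the crest of the weld bead (bead 200 mm long, about 6 mm wide, dark, straight along the bracket's y; at x = -27.5 mm, z = 9 mm in the bracket frame), at y = -90 mm in the bracket frame

How it is judged:
On the way, in this order (a step that is already met when the one before it is completed fails the run):
1. the bracket lies flat between the corner stops, its rear edge against both (x of bracket in the frame of corner_stops between -0.061 and -0.05 m and y of bracket in the frame of corner_stops between -0.01 and 0.01 m and z of bracket in the frame of corner_stops below 0.006 m and angle between the x axis of bracket and the x axis of corner_stops, either way round below 0.05 rad), for 0.3 s.
2. every plug is out of its sleeve ((x of plug_left in the frame of bracket above 0.066 m or y of plug_left in the frame of bracket above 0.12 m or y of plug_left in the frame of bracket below -0.12 m) and (x of plug_mid in the frame of bracket above 0.066 m or y of plug_mid in the frame of bracket above 0.12 m or y of plug_mid in the frame of bracket below -0.12 m) and (x of plug_right in the frame of bracket above 0.066 m or y of plug_right in the frame of bracket above 0.12 m or y of plug_right in the frame of bracket below -0.12 m)), for 0.2 s.
3. soapstone tip on the weld bead, left-hand end (distance between chalk_tip and seam_0 below 0.008 m), for 0.1 s.
4. soapstone tip on the weld bead, 30 mm along (distance between chalk_tip and seam_1 below 0.008 m), for 0.1 s.
5. soapstone tip on the weld bead, 60 mm along (distance between chalk_tip and seam_2 below 0.008 m), for 0.1 s.
6. soapstone tip on the weld bead, middle (distance between chalk_tip and seam_3 below 0.008 m), for 0.1 s.
7. soapstone tip on the weld bead, 120 mm along (distance between chalk_tip and seam_4 below 0.008 m), for 0.1 s.
8. soapstone tip on the weld bead, 150 mm along (distance between chalk_tip and seam_5 below 0.008 m), for 0.1 s.
9. soapstone tip on the weld bead, right-hand end (distance between chalk_tip and seam_6 below 0.008 m), for 0.1 s.
At the end, for the whole second after the job is handed in: Bracket flat between the stops, rear edge within 6 mm of both stop faces, side to side within 10 mm, yaw within 0.05 rad; every plug in the red bin; push rod and soapstone wholly inside the black tray, on its floor; all at rest (all of step 1 and x of plug_left in the frame of plug_bin between -0.07 and 0.07 m and y of plug_left in the frame of plug_bin between -0.06 and 0.06 m and z of each of plug_left, plug_mid, plug_right in the frame of plug_bin below 0.055 m and linear speed of each of plug_left, plug_mid, plug_right, bracket, push_rod, soapstone below 0.02 m/s and x of plug_mid in the frame of plug_bin between -0.07 and 0.07 m and y of plug_mid in the frame of plug_bin between -0.06 and 0.06 m and x of plug_right in the frame of plug_bin between -0.07 and 0.07 m and y of plug_right in the frame of plug_bin between -0.06 and 0.06 m and x of push_rod in the frame of tool_tray between -0.1 and 0.1 m and y of push_rod in the frame of tool_tray between -0.06 and 0.06 m and z of each of push_rod, rod_tip, soapstone, chalk_tip in the frame of tool_tray below 0.03 m and x of rod_tip in the frame of tool_tray between -0.1 and 0.1 m and y of rod_tip in the frame of tool_tray between -0.06 and 0.06 m and x of soapstone in the frame of tool_tray between -0.1 and 0.1 m and y of soapstone in the frame of tool_tray between -0.06 and 0.06 m and x of chalk_tip in the frame of tool_tray between -0.1 and 0.1 m and y of chalk_tip in the frame of tool_tray between -0.06 and 0.06 m); the robot touches nothing.
It fails at once if a plug was touched by the fingers while still in its sleeve ((x of plug_left in the frame of bracket between -0.02 and 0.066 m and y of plug_left in the frame of bracket between -0.09 and 0.09 m and z of plug_left in the frame of bracket between 0.005 and 0.035 m and x of plug_left in the frame of bracket below 0.056 m and contact force between the fingers and plug_left above 0.5 N) or (x of plug_mid in the frame of bracket between -0.02 and 0.066 m and y of plug_mid in the frame of bracket between -0.09 and 0.09 m and z of plug_mid in the frame of bracket between 0.005 and 0.035 m and x of plug_mid in the frame of bracket below 0.056 m and contact force between the fingers and plug_mid above 0.5 N) or (x of plug_right in the frame of bracket between -0.02 and 0.066 m and y of plug_right in the frame of bracket between -0.09 and 0.09 m and z of plug_right in the frame of bracket between 0.005 and 0.035 m and x of plug_right in the frame of bracket below 0.056 m and contact force between the fingers and plug_right above 0.5 N)).
It fails at once if a plug came out at the front of its sleeve ((x of plug_left in the frame of bracket between -0.045 and -0.012 m and y of plug_left in the frame of bracket between -0.085 and 0.085 m and z of plug_left in the frame of bracket below 0.04 m) or (x of plug_mid in the frame of bracket between -0.045 and -0.012 m and y of plug_mid in the frame of bracket between -0.085 and 0.085 m and z of plug_mid in the frame of bracket below 0.04 m) or (x of plug_right in the frame of bracket between -0.045 and -0.012 m and y of plug_right in the frame of bracket between -0.085 and 0.085 m and z of plug_right in the frame of bracket below 0.04 m)).
It fails at once if the bracket was tipped (angle between bracket's own z axis and vertical above 0.5 rad).
It fails at once if the soapstone ran along the seam faster than 12 cm/s (x of chalk_tip in the frame of bracket between -0.0375 and -0.0175 m and y of chalk_tip in the frame of bracket between -0.08 and 0.08 m and z of chalk_tip in the frame of bracket below 0.018 m and linear speed of soapstone above 0.12 m/s).
It fails at once if a bystander (tape measure, magnet) was moved (distance of any of tape, magnet from where it was at the start of the episode above 0.03 m).
Of plug_left, plug_mid, plug_right only 2 to 3 are there at a start; the rules pass over those that are not, and their reading is None.
At some moment in a run one of bracket may be knocked a few centimetres aside while the robot is not near it.
It also fails if it takes over 210 s, if anything falls off the work surface, if the arm or the gripper's body presses on something with over 40 N, if the wrist force passes 120 N, or if a joint passes its speed limit or range.

### The arm

A 6-joint arm with a two-finger parallel gripper is mounted at the origin on a cart in front of the work surface, level with it; the furniture and walls round the work are solid. World frame = base frame: x ahead of the robot, y to its left, z up, the work surface at z = 0. Lengths are in m, angles in rad, forces in N, time in s.
With the tool pointing down it reaches from about 0.3 to 0.875 m from the base axis. Payload 6.4 kg.
Tool frame: the origin (TCP) lies at the very end of the fingers, on their centre line; the grasp point (between the pads) lies 19 mm behind it; z points along the fingers, y is the line along which they close (so a half turn about z gives the same grasp; the last joint's range is limited). The gripper opens to 85 mm and grips with 20 to 120 N. Pads are 22 mm wide; open, the fingers measure 114 mm over their backs; the gripper's body (76 mm by 85 mm) begins 54 mm behind the grasp point. The pads swing forward as they close: fully open they stand 13 mm farther back than shut.
Start: joints at [-1.362, 0.181, 1.607, -0, 1.354, -0.206], TCP at [0.232, -0.526, 0.231] pointing down, gripper open.
Joint ranges: [-2.99, 2.99], [-0.89, 2.07], [0.3, 2.58], [-1.14, 4.28], [0, 2.63], [-3.12, 3.12]. Speed limits (rad/s): [2.57, 2.57, 3.01, 3.14, 3.14, 3.14].

### API

Orientations are given as a 3x3 rotation matrix whose columns are the frame's x, y, z axes.
In Python, from station import manip gives the robot as it stands.
- The arm moves only by the tool arm_command, never from a script. Its argument "series" is a list that holds one entry, the list of rows, each a list of 5 numbers: the shift along the tool's x, y, z in units of 30 mm (1.0 is 30 mm), then the turn about the tool's z in units of 8 degrees (1.0 is 8 degrees), then the closure in counts, from 0 (fully open) to 255 (shut). A call has 1 to 10 rows; each row is the pose to reach, as a shift and turn from the pose commanded when the call began, along the tool's axes at that moment; what a row does not reach only later rows make up. A row lasts 1/10 s, in which the tool goes at most 50 mm and 8.59 degrees, less where a joint would pass 70% of its speed; a pose out of reach is approached as far as the arm can. A call with a gripper value outside its range is refused whole. The fingers move at their own pace and stop on an object; "grip_force" is the grip in N (left out, the last holds). Time passes only in rows, so rows that repeat a pose let the fingers close. It gives the time, the measured TCP pose, the force, the opening and the grip force at its end, in the units of the state.
- manip.get_obs(): the state, without advancing time (a new reading comes with each control period).
- manip.snapshot(name): name is "scene" or "top" or "wrist"; returns the picture (480x640x3 uint8, red, green, blue); there is no depth.
- manip.calibration(name): a dict with "K" (3x3 intrinsics, pixels), "R" (3x3) and "t" (3): a world point X has camera coordinates R X + t. Camera axes: x right, y down, z forward; pixel columns grow to the right and rows downward; lengths in m; the calibration is good to about 2 mm. A picture is of the moment at which its call begins: read the wrist's pose just before it. calibration takes no time and is no camera call; for the wrist camera it gives the pose at the moment of the call.
- manip.hand_in(): hands the job in; it is judged then, once.
The state is a dict: "time": time; "joints": joint angles; "joint_velocities": joint speeds; "joint_torque": joint torques, N m; "ee_pos": TCP position; "ee_rot": TCP orientation; "force": force on the tool from outside, world axes, zero at the start; "wrist_torque": the same for the moment, N m; "grip_width": finger opening in m; "finger_force": force on a finger pad.
Only numpy, scipy, OpenCV 4.12 (cv2) and the standard library are available. Lean on these libraries where they do the work, as an engineer would, in place of code of your own. Each camera call takes 0.05 s, during which the arm holds its last target. There are 200 camera calls.

## Working session

There is one attempt and no reset: what is moved stays moved. The work goes in short steps, Python scripts to look and compute and a tool call to move; the robot and the scene stay as the last step left them, time stands still between calls to the robot, and variables do not carry over. Pictures are saved under pics/ and viewed, at most 16 in all, crops included, and the job is handed in when it is done.

Besides the shell and the picture viewer there is one more tool, called after "Call:" as name(argument=value, ...) on one line, values as JSON. arm_command: Moves the arm, as the interface text tells. Its arguments: {"type":"object","properties":{"series":{"type":"array"},"grip_force":{"type":"number"}},"required":["series"]}

```bash
ls; mkdir -p pics
python3 - <<'E'
from station import manip
import cv2
o=manip.get_obs();print({k:(v if not hasattr(v,'round') else v.round(3).tolist()) if not isinstance(v,float) else round(v,3) for k,v in o.items()})
for n in ["scene","top","wrist"]:
    c=manip.calibration(n);print(n,c["K"],c["R"],c["t"])
    im=manip.snapshot(n);cv2.imwrite(f"pics/a_{n}.png",im[:,:,::-1])
E
```

```text
pics
{'time': 0.0, 'joints': [-1.362, 0.182, 1.608, 0.0, 1.354, -0.206], 'joint_velocities': [-0.0, -0.001, -0.0, -0.001, -0.001, 0.0], 'joint_torque': [0.0, -44.487, -35.134, -0.0, 0.009, -0.0], 'ee_pos': [0.232, -0.526, 0.23], 'ee_rot': [[0.915, 0.403, -0.0], [0.403, -0.915, 0.002], [0.0, -0.002, -1.0]], 'force': [0.075, -0.516, -0.099], 'wrist_torque': [-0.021, -0.027, 0.043], 'finger_force': 0.0, 'grip_width': 0.085}
scene [[445.87720661   0.         313.4970158 ]
 [  0.         445.87720661 244.14848771]
 [  0.           0.           1.        ]] [[-0.63689705 -0.77084733 -0.01251204]
 [-0.5565911   0.4709808  -0.68438545]
 [ 0.53344962 -0.42891898 -0.72901304]] [0.35058057 0.39045187 0.66109185]
top [[530.1391019    0.         327.32315559]
 [  0.         530.1391019  240.33462499]
 [  0.           0.           1.        ]] [[-0.00813592 -0.99957611  0.02795383]
 [-0.99871172  0.00672231 -0.05029619]
 [ 0.05008695 -0.02832702 -0.99834307]] [-0.05350992  0.58925716  1.40347368]
wrist [[429.56271503   0.         318.4902566 ]
 [  0.         429.56271503 242.72100628]
 [  0.           0.           1.        ]] [[ 0.40333419 -0.91505179 -0.0013216 ]
 [-0.87427938 -0.38578815  0.29462359]
 [-0.2701057  -0.11767632 -0.95561247]] [-0.57333889 -0.038724    0.37834072]
```

View pics/a_top.png

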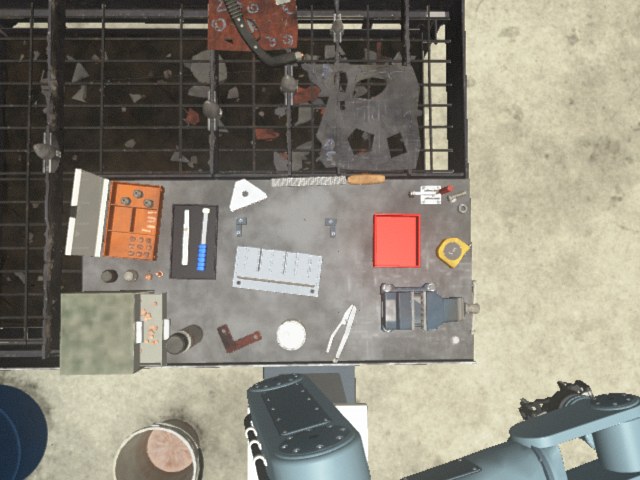

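View pics/a_scene.png

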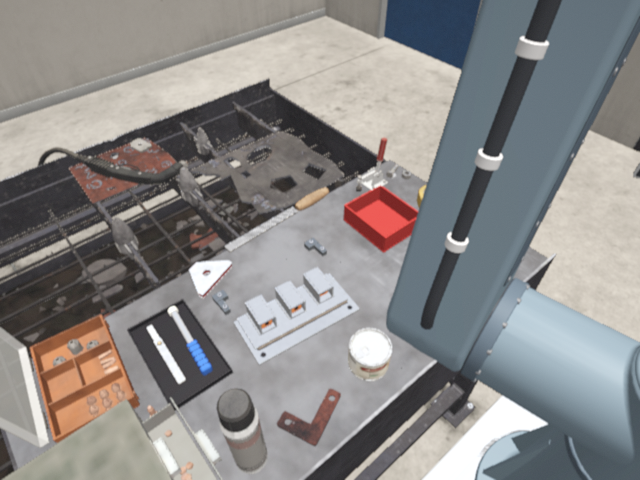

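The top view shows the tray at (193,242) with soapstone (186,237) and rod (204,240). The bin is at (397,240), the tape at (452,250) and the magnet at (247,195). The stops are at (241,225) and (331,226), and the bracket near (278,272), slightly turned. In the scene view all three sleeve mouths look orange.

```bash
cat > h.py <<'E'
import numpy as np, cv2
from station import manip
def ray(cal,px,z):
    "pixel(s) -> world points on plane z"
    p=np.atleast_2d(np.asarray(px,float)); d=np.c_[p,np.ones(len(p))]@np.linalg.inv(cal["K"]).T@cal["R"]
    c=-cal["R"].T@cal["t"]; return c+d*((z-c[2])/d[:,2])[:,None]
def proj(cal,X):
    c=np.atleast_2d(X)@cal["R"].T+cal["t"]; p=c@cal["K"].T; return p[:,:2]/p[:,2:]
def tri(c1,p1,c2,p2):
    P=[c["K"]@np.c_[c["R"],c["t"]] for c in (c1,c2)]
    X=cv2.triangulatePoints(P[0],P[1],np.float64(p1).reshape(2,1),np.float64(p2).reshape(2,1)); return (X[:3]/X[3]).ravel()
def snap(n,f=None):
    c=manip.calibration(n); im=manip.snapshot(n)[:,:,::-1].copy()
    if f: cv2.imwrite(f"pics/{f}.png",im)
    return c,im
def hsv(im,lo,hi):
    return cv2.inRange(cv2.cvtColor(im,cv2.COLOR_BGR2HSV),np.array(lo),np.array(hi))
def blobs(m,amin=20):
    cs=cv2.findContours(m,cv2.RETR_EXTERNAL,cv2.CHAIN_APPROX_NONE)[0]
    return sorted([c for c in cs if cv2.contourArea(c)>=amin],key=cv2.contourArea,reverse=True)
def move_to(xyz,yaw=None):
    "print shift/turn units from current pose to TCP xyz, tool-x yaw (deg)"
    o=manip.get_obs();R=o["ee_rot"];d=R.T@(np.array(xyz)-o["ee_pos"])/0.03
    y=np.degrees(np.arctan2(R[1,0],R[0,0])); t=0 if yaw is None else -((yaw-y+180)%360-180)/8
    print("t",round(o["time"],1),"pos",o["ee_pos"].round(4),"yaw",round(y,1),"-> shift",d.round(2),"turn",round(t,2))
E
python3 - <<'E'
from h import *
c=manip.calibration("top");im=cv2.imread("pics/a_top.png")
w=manip.calibration("wrist");o=manip.get_obs()
print("cam in tool",o["ee_rot"].T@(-w["R"].T@w["t"]-o["ee_pos"]),"axis",o["ee_rot"].T@w["R"][2])
for n,p,z in [("stopL",(241,225),0),("stopR",(331,226),0),("brack",(278,272),.01),("tray",(193,242),0),("bin",(397,240),0),("rodhandle",(203,257),.01),("soap",(186,237),.01)]: print(n,ray(c,p,z).round(3))
g=blobs(cv2.inRange(im[200:310,220:350],(150,150,150),(255,255,255)),300)[0]+[220,200]
r=cv2.minAreaRect(g);print(r,ray(c,cv2.boxPoints(r),0.02).round(3))
move_to([.55,0,.3],0)
E
```

```text
cam in tool [ 0.07459691 -0.00092016 -0.14169001] axis [-2.94944565e-01  3.18522525e-04  9.55514313e-01]
stopL [[0.633 0.174 0.   ]]
stopR [[ 0.628 -0.069  0.   ]]
brack [[0.505 0.074 0.01 ]]
tray [[0.588 0.303 0.   ]]
bin [[ 0.589 -0.248  0.   ]]
rodhandle [[0.547 0.274 0.01 ]]
soap [[0.601 0.319 0.01 ]]
((289.5, 254.5), (118.99998474121094, 108.99998474121094), -0.0) [[ 0.409  0.201  0.02 ]
 [ 0.698  0.201  0.02 ]
 [ 0.697 -0.117  0.02 ]
 [ 0.406 -0.114  0.02 ]]
t 0.1 pos [ 0.2317 -0.5258  0.2306] yaw 23.8 -> shift [ 16.78 -11.77  -2.29] turn 2.97
```

```bash
python3 -c "
from h import *
move_to([.60,.06,.29],0)"
```

```text
t 0.1 pos [ 0.2317 -0.5258  0.2306] yaw 23.8 -> shift [ 19.11 -12.93  -1.96] turn 2.97
```

Call:
arm_command(series=[[[19.1, -12.9, -2, 3, 0], [19.1, -12.9, -2, 3, 0], [19.1, -12.9, -2, 3, 0], [19.1, -12.9, -2, 3, 0], [19.1, -12.9, -2, 3, 0], [19.1, -12.9, -2, 3, 0], [19.1, -12.9, -2, 3, 0], [19.1, -12.9, -2, 3, 0], [19.1, -12.9, -2, 3, 0], [19.1, -12.9, -2, 3, 0]]], grip_force=30)

```text
time: 1.15
ee_pos: [0.4975, -0.1032, 0.2746]
ee_rot: [[1.0, -0.004, 0.0], [-0.004, -1.0, -0.0], [0.0, 0.0, -1.0]]
force: [0.8, -0.2, 0.1]
grip_width: 0.0855
finger_force: 0.0
```

```bash
python3 -c "
from h import *
move_to([.60,.06,.29],0)"
```

```text
t 1.1 pos [ 0.4975 -0.1032  0.2746] yaw -0.2 -> shift [ 3.4  -5.46 -0.51] turn -0.03
```

Call:
arm_command(series=[[[3.2, -5.2, -0.4, 0, 0], [3.2, -5.2, -0.4, 0, 0], [3.2, -5.2, -0.4, 0, 0], [3.2, -5.2, -0.4, 0, 0], [3.2, -5.2, -0.4, 0, 0], [3.2, -5.2, -0.4, 0, 0]]])

```text
time: 1.75
ee_pos: [0.5933, 0.0511, 0.2858]
ee_rot: [[1.0, -0.002, -0.001], [-0.002, -1.0, -0.0], [-0.001, 0.0, -1.0]]
force: [-0.1, -0.7, -0.5]
grip_width: 0.0853
finger_force: 0.0
```

```bash
python3 -c "
from h import *
move_to([.60,.06,.29],0)
c,im=snap('wrist','b')
np.savez('pics/b.npz',**c)"
```

```text
t 1.8 pos [0.5933 0.0511 0.2858] yaw -0.1 -> shift [ 0.22 -0.3  -0.14] turn -0.02
```

View pics/b.png

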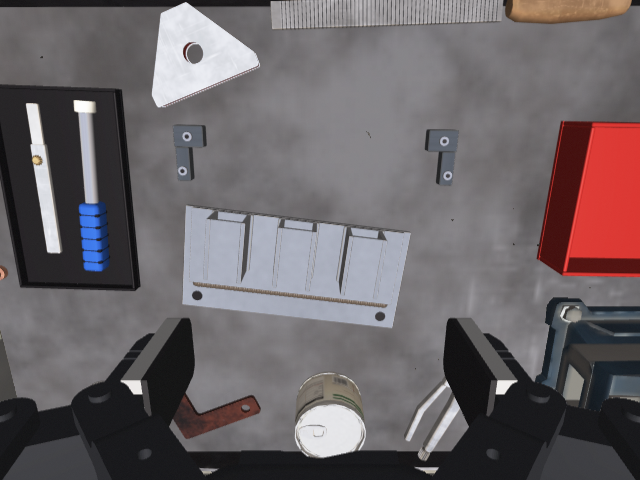

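The wrist view shows the left stop at (174–206, 124–181) and the right stop at (426–459, 129–186). The bracket base corners are at (188,206), (410,234), (393,327) and (183,304), turned about 7°. The rod lies at (87,100)–(95,270) and the soapstone at (33,104)–(54,252) with its screw at (37,160).

```bash
cat >> h.py <<'E'
def bracket(cal,im,verbose=True):
    "bracket pose by bright, unsaturated base-plate contour, at z=6 mm"
    h=cv2.cvtColor(im,cv2.COLOR_BGR2HSV); m=((h[:,:,2]>140)&(h[:,:,0]>90)&(h[:,:,0]<130)&(h[:,:,1]>12)&(h[:,:,1]<90)).astype(np.uint8)*255
    m=cv2.morphologyEx(m,cv2.MORPH_CLOSE,np.ones((9,9)))
    m=cv2.morphologyEx(m,cv2.MORPH_OPEN,np.ones((15,15)))
    out=[]
    for b in blobs(m,3000):
        X=ray(cal,b[:,0,:],.006); r=cv2.minAreaRect((X[:,:2]*1000).astype(np.float32)); out.append(r)
        if verbose: print("rect mm",np.round(r[0],1),np.round(r[1],1),round(r[2],2))
    return out
E
python3 - <<'E'
from h import *
c=dict(np.load("pics/b.npz"));im=cv2.imread("pics/b.png")
bracket(c,im)
P=ray(c,[(188,206),(410,234),(393,327),(183,304)],.006);print((P*1000).round(1));print("mean",P.mean(0)*1000)
for a,b in[(0,1),(3,2)]:
  d=P[a]-P[b];print(np.hypot(*d[:2])*1000,np.degrees(np.arctan2(-d[0],d[1])))
# stops
g=cv2.cvtColor(im,cv2.COLOR_BGR2GRAY)
for (x,y,w,h) in [(160,112,60,80),(412,112,60,80)]:
    h2=cv2.cvtColor(im[y:y+h,x:x+w],cv2.COLOR_BGR2HSV);print("hsv stop",h2[30,25],h2[60,10], h2[5,5])
    m=cv2.inRange(g[y:y+h,x:x+w],0,82);b=blobs(m,100)
    for q in b: 
        q=q+[x,y];print(cv2.contourArea(q),cv2.boundingRect(q),cv2.approxPolyDP(q,3,True)[:,0].tolist())
rod=hsv(im,(100,120,60),(125,255,255));q=blobs(rod,300)
for b in q:print("blue",cv2.minAreaRect(b), cv2.contourArea(b))
E
```

```text
rect mm [507.5  78.2] [227.9 108.2] 82.85
[[575.9 181.9   6. ]
 [546.3 -42.    6. ]
 [440.5 -29.9   6. ]
 [468.6 197.1   6. ]]
mean [507.78265044  76.76405155   6.        ]
225.8033718884037 -7.536446587220707
228.68209873450252 -7.055559632903113
hsv stop [109  37 110] [150   5 113] [170   7 104]
hsv stop [109  40 109] [150   6 120] [143   8 124]
blue ((93.91175842285156, 236.35293579101562), (70.17730712890625, 27.227256774902344), 85.60128784179688) 1686.5
```

Run:
```python
from h import *
c=dict(np.load("pics/b.npz"));im=cv2.imread("pics/b.png")
for (x,y,w,h) in [(160,112,60,80),(412,112,60,80)]:
    s=im[y:y+h,x:x+w];h2=cv2.cvtColor(s,cv2.COLOR_BGR2HSV)
    m=cv2.inRange(h2,(95,25,40),(125,120,200));q=blobs(m,100)[0]+[x,y]
    a=cv2.approxPolyDP(q,2.5,True)[:,0];print(a.tolist());print((ray(c,a,.014)[:,:2]*1000).round(1).tolist())
cv2.imwrite("pics/c.png",cv2.resize(np.hstack([im[110:200,160:260],im[110:200,400:500]]),None,fx=4,fy=4,interpolation=cv2.INTER_CUBIC))
```

```text
[[173, 127], [175, 145], [201, 146], [200, 126]]
[[652.5, 186.5], [636.2, 186.2], [635.2, 161.9], [653.4, 161.3]]
[[430, 132], [429, 150], [455, 150], [457, 131]]
[[647.6, -52.8], [631.1, -53.1], [631.0, -77.7], [648.4, -77.9]]
```

View pics/c.png

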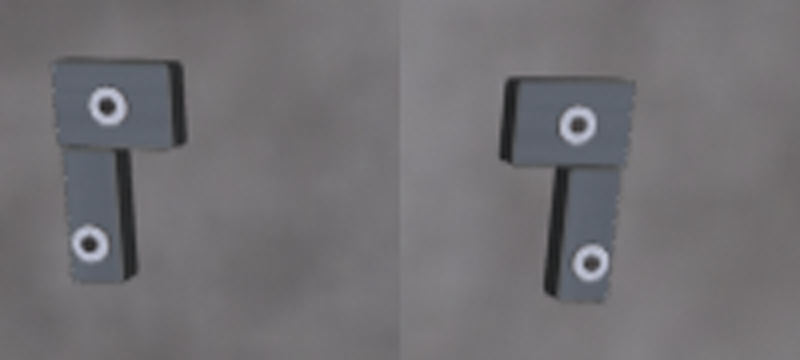

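The crop shows the stop fronts: left top edge at about row 147, right at about row 151.3. So the stop frame is near (632.4, 53.8) mm with yaw −1°. The bracket is at (507.6, 77.5) mm with yaw −7.2°. I'll grip the middle sleeve and slide the bracket home.

```bash
python3 -c "
from h import *
move_to([.5324,.0744,.10],-7.2)"
```

```text
t 1.8 pos [0.593  0.0502 0.2859] yaw -0.2 -> shift [-2.02 -0.8   6.2 ] turn 0.87
```

Call:
arm_command(series=[[[-2.02, -0.8, 6.2, 0.87, 99], [-2.02, -0.8, 6.2, 0.87, 99], [-2.02, -0.8, 6.2, 0.87, 99], [-2.02, -0.8, 6.2, 0.87, 99], [-2.02, -0.8, 6.2, 0.87, 99], [-2.02, -0.8, 6.2, 0.87, 99], [-2.02, -0.8, 6.2, 0.87, 99]]])

```text
time: 2.5
ee_pos: [0.5361, 0.0735, 0.1037]
ee_rot: [[0.992, -0.126, 0.006], [-0.126, -0.992, -0.001], [0.006, -0.0, -1.0]]
force: [0.2, -0.0, 0.0]
grip_width: 0.0521
finger_force: 0.0
```

```bash
python3 -c "
from h import *
move_to([.5324,.0744,.018],-7.2)
c,im=snap('wrist','d')
np.savez('pics/d.npz',**c)"
```

```text
t 2.5 pos [0.5361 0.0735 0.1037] yaw -7.3 -> shift [-0.14 -0.01  2.86] turn -0.01
```

View pics/d.png

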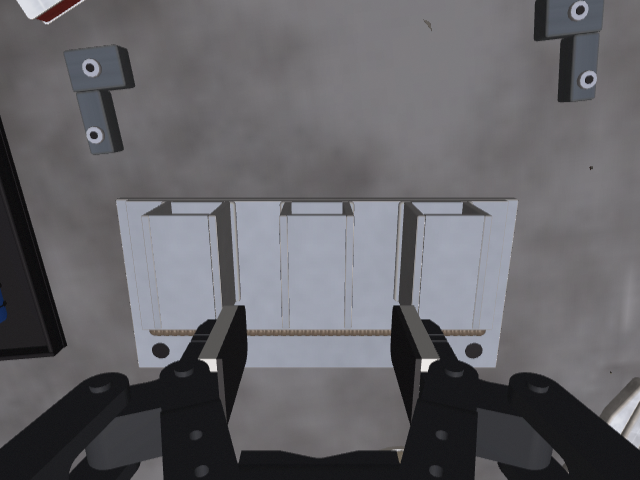

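The view shows the fingers centred on the middle sleeve (columns 282–355 against a finger centre of about 318), and the stops are visible. I'm going down to grip.

Call:
arm_command(series=[[[-0.02, -0.01, 1.0, 0, 99], [-0.02, -0.01, 1.8, 0, 99], [-0.02, -0.01, 2.4, 0, 99], [-0.02, -0.01, 2.8, 0, 99], [-0.02, -0.01, 2.8, 0, 99], [-0.02, -0.01, 2.8, 0, 99], [-0.02, -0.01, 2.8, 0, 180], [-0.02, -0.01, 2.8, 0, 180], [-0.02, -0.01, 2.8, 0, 180], [-0.02, -0.01, 2.8, 0, 180]]])

```text
time: 3.55
ee_pos: [0.5339, 0.0749, 0.018]
ee_rot: [[0.992, -0.125, 0.003], [-0.125, -0.992, -0.0], [0.003, -0.0, -1.0]]
force: [-0.4, 0.1, 6.0]
grip_width: 0.0356
finger_force: 32.7
```

```bash
python3 -c "
from h import *
move_to([.5324+.0698,.0748-.0195,.018],-1.0)
print(manip.get_obs()['finger_force'])"
```

```text
t 3.5 pos [0.5339 0.0749 0.018 ] yaw -7.2 -> shift [2.34 0.36 0.01] turn -0.77
32.73217856884003
```

```bash
python3 -c "
from h import *
move_to([.56,.055,.018],-1.0)
move_to([.59,.0545,.018],-1.0)
move_to([.604,.0543,.018],-1.0)
"
```

```text
t 3.5 pos [0.5339 0.0749 0.018 ] yaw -7.2 -> shift [0.95 0.55 0.  ] turn -0.77
t 3.5 pos [0.5339 0.0749 0.018 ] yaw -7.2 -> shift [1.94 0.44 0.01] turn -0.77
t 3.5 pos [0.5339 0.0749 0.018 ] yaw -7.2 -> shift [2.41 0.39 0.01] turn -0.77
```

Call:
arm_command(series=[[[0.3, 0.2, 0, -0.3, 180], [0.6, 0.4, 0, -0.6, 180], [0.95, 0.55, 0, -0.77, 180], [0.95, 0.55, 0, -0.77, 180], [1.3, 0.51, 0, -0.77, 180], [1.65, 0.47, 0, -0.77, 180], [1.94, 0.44, 0, -0.77, 180], [1.94, 0.44, 0, -0.77, 180], [1.94, 0.44, 0, -0.77, 180], [1.94, 0.44, 0, -0.77, 180]]])

```text
time: 4.55
ee_pos: [0.5873, 0.055, 0.0174]
ee_rot: [[1.0, -0.017, -0.003], [-0.017, -1.0, 0.0], [-0.003, -0.0, -1.0]]
force: [-8.4, 1.3, 9.6]
grip_width: 0.0357
finger_force: 34.0
```

```bash
python3 -c "
from h import *
move_to([.605,.0543,.018],-1.0)
print(manip.get_obs()['force'])
c,im=snap('top')
"
```

```text
t 4.5 pos [0.5873 0.055  0.0174] yaw -1.0 -> shift [ 0.59  0.01 -0.02] turn 0.0
[-8.37516322  1.2614903   9.64081491]
```

Call:
arm_command(series=[[[0.25, 0, 0, 0, 180], [0.45, 0, 0, 0, 180], [0.6, 0, 0, 0, 180], [0.6, 0, 0, 0, 180], [0.6, 0, 0, 0, 180]]])

```text
time: 5.1
ee_pos: [0.6039, 0.0547, 0.0173]
ee_rot: [[1.0, -0.017, -0.006], [-0.017, -1.0, 0.0], [-0.006, -0.0, -1.0]]
force: [-13.5, 1.1, 14.1]
grip_width: 0.0352
finger_force: 34.7
```

Call:
arm_command(series=[[[0.05, 0, 0, 0, 180], [0.1, 0, 0, 0, 180], [0.1, 0, 0, 0, 180], [0.1, 0, 0, 0, 180]]])

```text
time: 5.5
ee_pos: [0.6041, 0.0547, 0.0175]
ee_rot: [[1.0, -0.017, -0.012], [-0.017, -1.0, 0.0], [-0.012, 0.0, -1.0]]
force: [-25.6, -1.1, 26.0]
grip_width: 0.0356
finger_force: 36.1
```

The bracket is pressed against both stops: x held and the force rose. I'm releasing it and going up to check.

Call:
arm_command(series=[[[-0.1, 0, 0, 0, 180], [-0.1, 0, 0, 0, 99], [-0.1, 0, 0, 0, 99], [-0.1, 0, 0, 0, 99], [-0.1, 0, -1.0, 0, 99], [-0.1, 0, -3.0, 0, 99], [-0.1, 0, -6, 0, 99], [0, 0, -8.5, 0, 99], [0, 0, -8.5, 0, 99], [0, 0, -8.5, 0, 99]]])

```text
time: 6.5
ee_pos: [0.6117, 0.054, 0.2774]
ee_rot: [[1.0, -0.018, 0.008], [-0.018, -1.0, -0.001], [0.008, 0.001, -1.0]]
force: [0.5, 0.1, 0.4]
grip_width: 0.0522
finger_force: 0.0
```

Run:
```python
from h import *
move_to([.6,.3,.25],0)
c,im=snap('wrist','e');np.savez('pics/e.npz',**c)
bracket(c,im)
P=ray(c,[(0,0),(640,480)],0);print(P)
```

```text
t 6.5 pos [0.6117 0.054  0.2774] yaw -1.0 -> shift [-0.54 -8.19  0.9 ] turn -0.13
rect mm [575.7  55.6] [229.7 108. ] 88.97
[[ 0.78479495  0.32867081  0.        ]
 [ 0.24865645 -0.33312074  0.        ]]
```

View pics/e.png

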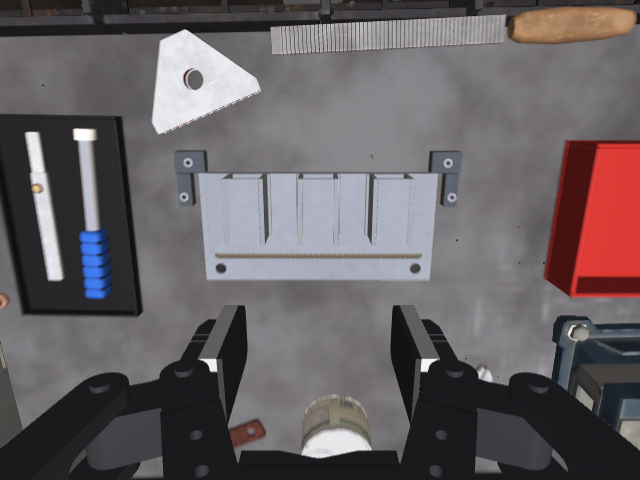

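The view shows the bracket seated: its rear edge lies along row 173 between the stops at (176–206, 151) and (430–462, 151). Next I look closer at the tray.

Call:
arm_command(series=[[[0.2, -7.9, 2.2, -0.13, 99], [0.2, -7.9, 2.2, -0.13, 99], [0.2, -7.9, 2.2, -0.13, 99], [0.2, -7.9, 2.2, -0.13, 99], [0.2, -7.9, 2.2, -0.13, 99], [0.2, -7.9, 2.2, -0.13, 99], [0.2, -7.9, 2.2, -0.13, 99], [0.2, -7.9, 2.2, -0.13, 99]]])

```text
time: 7.35
ee_pos: [0.6202, 0.2902, 0.2055]
ee_rot: [[1.0, -0.001, 0.0], [-0.001, -1.0, -0.0], [0.0, 0.0, -1.0]]
force: [-0.2, -0.2, -0.3]
grip_width: 0.0525
finger_force: 0.0
```

Run:
```python
from h import *
move_to([.6,.3,.25],0)
c,im=snap('wrist','f');np.savez('pics/f.npz',**c)
```

```text
t 7.3 pos [0.6202 0.2902 0.2055] yaw -0.0 -> shift [-0.67 -0.33 -1.48] turn -0.0
```

View pics/f.png

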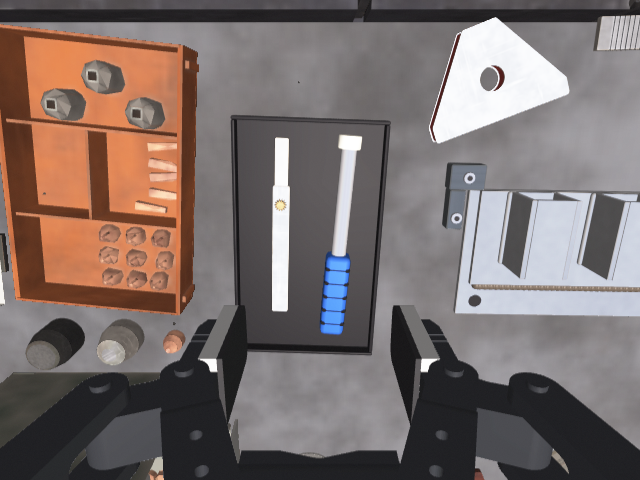

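The near view shows the rod's handle at (336,293) and head at (349,142). The soapstone runs from tip (282,138) to end (280,311), with its screw at (280,205). The tray is at (232–390, 117–353).

Run:
```python
from h import *
E=(dict(np.load("pics/e.npz")),cv2.imread("pics/e.png"));F=(dict(np.load("pics/f.npz")),cv2.imread("pics/f.png"))
def info(c,im,x0,x1,y0,y1):
    s=im[y0:y1,x0:x1]; off=np.array([x0,y0])
    b=cv2.minAreaRect(blobs(hsv(s,(100,120,60),(125,255,255)),300)[0]+off)
    w=blobs(cv2.inRange(s,(200,200,200),(255,255,255)),30)
    w=[cv2.minAreaRect(q+off) for q in w]
    return b,w
out=[]
for (c,im),r in ((E,(0,125,115,312)),(F,(236,385,118,350))):
    b,w=info(c,im,*r);print("blue",np.round(b[0],1),np.round(b[1],1),round(b[2],1));[print(" white",np.round(q[0],1),np.round(q[1],1),round(q[2],1)) for q in w]; out.append(b)
print("handle",tri(E[0],out[0][0],F[0],out[1][0])*1000)
for n,a,b in [("head",(84,134),(349,142)),("tip",(33,132),(282,138)),("end",(55.5,279),(280,311)),("screw",(37,188),(280,205))]: print(n,tri(E[0],a,F[0],b)*1000, (ray(F[0],b,.01)*1000).round(1), (ray(E[0],a,.01)*1000).round(1))
c=F[0]
print("tray corners z14",(ray(c,[(233,117),(389,121),(371,353),(237,350)],.014)*1000).round(1).tolist())
q=cv2.boxPoints(out[1]);print("handle box",(ray(c,q,.018)*1000).round(1).tolist())
print("head z13",ray(c,(349,142),.013)*1000)
```

```text
blue [ 95.2 263.9] [70.5 28.3] 85.2
 white [ 42.9 205.2] [149.3  12.3] 80.5
 white [ 83. 135.] [12. 18.] 90.0
blue [334.4 292.9] [25.  81.8] 5.7
 white [280.4 224. ] [ 16.3 172.2] 1.0
 white [342.4 194.9] [ 21.6 120.8] 8.1
handle [546.91783482 277.39762675  15.61582033]
head [671.26501895 267.47478014  14.66904775] [[671.2 267.1  10. ]] [[670.9 270.   10. ]]
tip [673.69619243 318.67029193   6.86267655] [[674.2 318.4  10. ]] [[673.5 316.7  10. ]]
end [528.58281171 323.8092397   10.2335064 ] [[528.8 323.8  10. ]] [[528.2 324.1  10. ]]
screw [622.55488698 320.98403273  14.01120938] [[622.  321.3  10. ]] [[621.6 323.7  10. ]]
tray corners z14 [[689.7, 354.2, 14.0], [686.8, 237.9, 14.0], [489.9, 244.3, 14.0], [493.0, 362.2, 14.0]]
handle box [[512.5, 291.1, 18.0], [585.9, 284.5, 18.0], [583.8, 264.4, 18.0], [510.1, 269.7, 18.0]]
head z13 [[671.39898357 267.34689877  13.        ]]
```

```bash
python3 -c "
from h import *
move_to([.547,.2773,.06],-4.7)
move_to([.547,.2773,.007],-4.7)
"
```

```text
t 7.4 pos [0.6204 0.2898 0.2059] yaw -0.1 -> shift [-2.45  0.42  4.86] turn 0.58
t 7.4 pos [0.6204 0.2898 0.2059] yaw -0.1 -> shift [-2.45  0.42  6.63] turn 0.58
```

Call:
arm_command(series=[[[-2.45, 0.42, 2, 0.58, 165], [-2.45, 0.42, 4.86, 0.58, 165], [-2.45, 0.42, 4.86, 0.58, 165], [-2.45, 0.42, 4.86, 0.58, 165], [-2.45, 0.42, 4.86, 0.58, 165], [-2.45, 0.42, 4.86, 0.58, 165], [-2.45, 0.42, 4.86, 0.58, 165]]])

```text
time: 8.1
ee_pos: [0.5491, 0.2784, 0.0625]
ee_rot: [[0.997, -0.082, 0.005], [-0.082, -0.997, 0.001], [0.005, -0.002, -1.0]]
force: [1.0, -0.3, -0.3]
grip_width: 0.0301
finger_force: 0.0
```

Run:
```python
from h import *
move_to([.547,.2773,.007],-4.7)
c,im=snap('wrist','g')
b=cv2.minAreaRect(blobs(hsv(im,(100,120,60),(125,255,255)),300)[0]);print(b);print(ray(c,cv2.boxPoints(b),.02)*1000)
```

```text
t 8.1 pos [0.5491 0.2784 0.0625] yaw -4.7 -> shift [-0.07  0.05  1.85] turn 0.0
((322.0, 219.0), (30.0, 44.0), 90.0)
[[584.916573   284.18024474  20.        ]
 [583.3522676  265.0195756   20.        ]
 [569.76637689 265.89559966  20.        ]
 [571.36252704 285.45943343  20.        ]]
```

Call:
arm_command(series=[[[0, 0.02, 0.8, 0, 165], [0, 0.02, 1.5, 0, 165], [0, 0.02, 1.8, 0, 165], [0, 0.02, 1.8, 0, 165], [0, 0.02, 1.8, 0, 165], [0, 0.02, 1.8, 0, 220], [0, 0.02, 1.8, 0, 220], [0, 0.02, 1.8, 0, 220], [0, 0.02, 1.8, 0, 220]]], grip_force=60)

```text
time: 9.05
ee_pos: [0.5477, 0.2783, 0.0075]
ee_rot: [[0.997, -0.081, 0.003], [-0.081, -0.997, 0.001], [0.003, -0.001, -1.0]]
force: [-0.6, -0.5, 5.5]
grip_width: 0.0181
finger_force: 61.1
```

```bash
python3 -c "
from h import *
move_to([.547,.2773,.12],-1)
"
```

```text
t 9.1 pos [0.5477 0.2783 0.0075] yaw -4.6 -> shift [-0.01  0.03 -3.75] turn -0.45
```

Call:
arm_command(series=[[[0, 0, -0.7, 0, 220], [0, 0, -1.7, 0, 220], [0, 0, -2.7, 0, 220], [0, 0, -2.7, -0.45, 220], [0, 0, -2.7, -0.45, 220], [0, 0, -2.7, -0.45, 220]]])

```text
time: 9.65
ee_pos: [0.5455, 0.2776, 0.086]
ee_rot: [[1.0, -0.019, -0.001], [-0.019, -1.0, -0.0], [-0.001, 0.0, -1.0]]
force: [-0.6, -0.5, -1.4]
grip_width: 0.0183
finger_force: 60.2
```

```bash
python3 -c "
from h import *
move_to([.431,.1240,.09],-1)
move_to([.431,.1240,.0235],-1)
c=dict(np.load('pics/b.npz'));print('can',ray(c,[(332,428),(332,462),(332,390)],.08)*1000, ray(c,[(330,380)],.0)*1000)
"
```

```text
t 9.7 pos [0.5455 0.2776 0.086 ] yaw -1.1 -> shift [-3.71  5.19 -0.12] turn -0.01
t 9.7 pos [0.5455 0.2776 0.086 ] yaw -1.1 -> shift [-3.71  5.19  2.09] turn -0.01
can [[370.48612943  38.61775865  80.        ]
 [329.16430008  38.30886957  80.        ]
 [413.98521718  38.94292319  80.        ]] [[369.097521    38.42584652   0.        ]]
```

Call:
arm_command(series=[[[-3.7, 5.2, -0.1, 0, 220], [-3.7, 5.2, -0.1, 0, 220], [-3.7, 5.2, -0.1, 0, 220], [-3.7, 5.2, -0.1, 0, 220], [-3.7, 5.2, -0.1, 0, 220], [-3.7, 5.2, 1.0, 0, 220], [-3.7, 5.2, 2.09, 0, 220], [-3.7, 5.2, 2.09, 0, 220], [-3.7, 5.2, 2.09, 0, 220], [-3.7, 5.2, 2.09, 0, 220]]])

```text
time: 10.65
ee_pos: [0.4337, 0.1241, 0.0252]
ee_rot: [[1.0, -0.018, 0.002], [-0.018, -1.0, 0.0], [0.002, -0.0, -1.0]]
force: [1.5, 0.1, -1.8]
grip_width: 0.0183
finger_force: 60.2
```

Run:
```python
from h import *
move_to([.431,.1240,.0235],-1)
c,im=snap('scene','h1');np.savez('pics/h1.npz',**c)
c2,im2=snap('top','h2');np.savez('pics/h2.npz',**c2)
M=np.array([[.5732,.1213,.029],[.561,.1215,.029]])
p=proj(c,M);print(p, proj(c2,M))
def crop(im,p,r=40,f=10): 
    x,y=p.round().astype(int);return cv2.resize(im[y-30:y+30,x-r:x+r],None,fx=f/2,fy=f/2,interpolation=cv2.INTER_CUBIC),(x-r,y-30)
a,oa=crop(im,p[0]);b,ob=crop(im2,proj(c2,M)[0]);print(oa,ob)
cv2.imwrite("pics/h.png",np.hstack([a,b]))
```

```text
t 10.7 pos [0.4337 0.1241 0.0252] yaw -1.0 -> shift [-0.09  0.01  0.05] turn -0.0
[[259.43698917 298.37873955]
 [262.86311659 302.24219216]] [[259.67837618 246.4519723 ]
 [259.61042166 251.07171812]]
(np.int64(219), np.int64(268)) (np.int64(220), np.int64(216))
```

View pics/h.png

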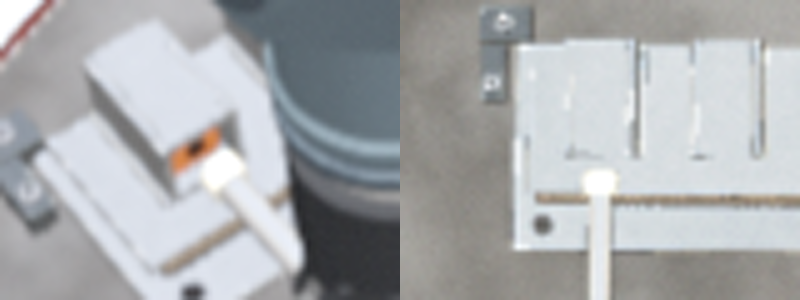

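The scene crop shows the orange mouth at about (200,152) and the head in front of it at (225,172). That matches the projection within about 1 px, and the top crop shows the rod on the sleeve's axis. I'm pushing now.

Call:
arm_command(series=[[[0.3, 0, 0, 0, 220], [0.6, 0, 0, 0, 220], [0.9, 0, 0, 0, 220], [1.2, 0, 0, 0, 220], [1.5, 0, 0, 0, 220], [1.8, 0, 0, 0, 220], [2.1, 0, 0, 0, 220], [2.4, 0, 0, 0, 220], [2.6, 0, 0, 0, 220], [2.6, 0, 0, 0, 220]]])

```text
time: 11.75
ee_pos: [0.5117, 0.1223, 0.024]
ee_rot: [[1.0, -0.018, 0.001], [-0.018, -1.0, 0.0], [0.001, -0.0, -1.0]]
force: [-0.2, 0.1, -3.0]
grip_width: 0.0181
finger_force: 60.3
```

Run:
```python
from h import *
move_to([.431,.1240,.0235],-1)
c,im=snap('top')
m=hsv(im,(8,150,120),(22,255,255))
for b in blobs(m,8): 
    r=cv2.minAreaRect(b);p=ray(c,r[0],.012)[0]
    if p[0]<.75 and p[1]<.25: print(r[0],r[1],p.round(3))
```

```text
t 11.8 pos [0.5117 0.1223 0.024 ] yaw -1.0 -> shift [-2.69 -0.01  0.01] turn -0.01
(260.5, 212.5) (15.0, 9.0) [0.665 0.121 0.012]
(443.9494323730469, 253.7808837890625) (27.882579803466797, 12.592133522033691) [ 0.551 -0.372  0.012]
```

The left plug is out, at (665,121) mm. Now the middle.

Call:
arm_command(series=[[[-1.4, 0, 0, 0, 220], [-2.69, 0, 0, 0, 220], [-2.69, 0, 0, 0, 220], [-2.69, 1.1, 0, 0, 220], [-2.69, 2.2, 0, 0, 220], [-2.69, 2.2, 0, 0, 220], [-2.69, 2.2, 0, 0, 220], [-2.69, 2.2, 0, 0, 220]]])

```text
time: 12.6
ee_pos: [0.4287, 0.0583, 0.024]
ee_rot: [[1.0, -0.018, 0.0], [-0.018, -1.0, 0.0], [0.0, -0.0, -1.0]]
force: [-0.8, 0.2, -1.1]
grip_width: 0.0182
finger_force: 60.3
```

Run:
```python
from h import *
move_to([.430,.058,.0235],-1)
c,im=snap('top','i');c2,im2=snap('scene','i2')
cv2.imwrite("pics/i3.png",np.hstack([cv2.resize(im[190:320,210:350],None,fx=3,fy=3),cv2.resize(im2[240:370,220:350],None,fx=2.9,fy=3)]))
m=hsv(im,(8,150,120),(22,255,255))
for b in blobs(m,8): 
    r=cv2.minAreaRect(b);p=ray(c,r[0],.012)[0]
    if p[0]<.75 and p[1]<.25: print(r[0],r[1],p.round(3))
```

```text
t 12.6 pos [0.4287 0.0583 0.024 ] yaw -1.0 -> shift [0.04 0.01 0.02] turn -0.0
(444.2283020019531, 253.9193115234375) (27.891443252563477, 13.110092163085938) [ 0.55  -0.373  0.012]
```

View pics/i3.png

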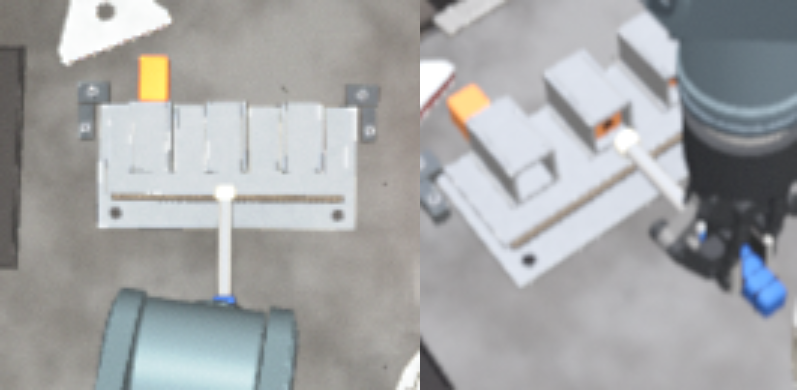

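The left plug lies behind its sleeve at about (153,78) in the crop, and the head is lined up with the orange middle mouth at (225,192). Pushing the middle plug.

Call:
arm_command(series=[[[0.35, 0, 0, 0, 220], [0.7, 0, 0, 0, 220], [1.0, 0, 0, 0, 220], [1.3, 0, 0, 0, 220], [1.6, 0, 0, 0, 220], [1.9, 0, 0, 0, 220], [2.2, 0, 0, 0, 220], [2.5, 0, 0, 0, 220], [2.7, 0, 0, 0, 220], [2.7, 0, 0, 0, 220]]])

```text
time: 13.7
ee_pos: [0.5107, 0.0563, 0.0241]
ee_rot: [[1.0, -0.018, 0.001], [-0.018, -1.0, -0.0], [0.001, 0.0, -1.0]]
force: [-1.3, -1.1, -1.0]
grip_width: 0.0187
finger_force: 60.4
```

Call:
arm_command(series=[[[-1.4, 0, 0, 0, 220], [-2.69, 0, 0, 0, 220], [-2.69, 0, 0, 0, 220], [-2.69, 1.1, 0, 0, 220], [-2.69, 2.2, 0, 0, 220], [-2.69, 2.2, 0, 0, 220], [-2.69, 2.2, 0, 0, 220], [-2.69, 2.2, 0, 0, 220]]])

```text
time: 14.5
ee_pos: [0.4277, -0.0077, 0.0239]
ee_rot: [[1.0, -0.018, 0.0], [-0.018, -1.0, 0.0], [0.0, -0.0, -1.0]]
force: [0.3, 0.9, -2.5]
grip_width: 0.0184
finger_force: 60.3
```

Run:
```python
from h import *
move_to([.4285,-.008,.0235],-1)
c,im=snap('top','j')
m=hsv(im,(8,150,120),(22,255,255))
for b in blobs(m,8): 
    r=cv2.minAreaRect(b);p=ray(c,r[0],.012)[0]
    print(r[0],r[1],p.round(3))
```

```text
t 14.5 pos [ 0.4277 -0.0077  0.0239] yaw -1.0 -> shift [0.03 0.01 0.01] turn -0.0
(131.85467529296875, 220.72079467773438) (50.38233184814453, 74.89968872070312) [0.645 0.462 0.012]
(108.82804870605469, 208.91854858398438) (1.985467553138733, 56.43540954589844) [0.677 0.523 0.012]
(444.1108093261719, 253.4980010986328) (27.823238372802734, 12.928338050842285) [ 0.551 -0.373  0.012]
(144.0, 247.0) (10.0, 4.0) [0.575 0.429 0.012]
```

Call:
arm_command(series=[[[0.35, 0, 0, 0, 220], [0.7, 0, 0, 0, 220], [1.0, 0, 0, 0, 220], [1.3, 0, 0, 0, 220], [1.6, 0, 0, 0, 220], [1.9, 0, 0, 0, 220], [2.2, 0, 0, 0, 220], [2.5, 0, 0, 0, 220], [2.7, 0, 0, 0, 220], [2.7, 0, 0, 0, 220]]])

```text
time: 15.55
ee_pos: [0.5063, -0.009, 0.0226]
ee_rot: [[1.0, -0.018, -0.007], [-0.018, -1.0, 0.001], [-0.007, -0.001, -1.0]]
force: [-8.6, 1.2, 1.7]
grip_width: 0.0188
finger_force: 61.0
```

Call:
arm_command(series=[[[-1.4, 0, 0, 0, 220], [-2.8, 0, 0, 0, 220], [-2.8, 0, 0, 0, 220], [-2.8, 0, -1.5, 0, 220], [-2.8, 0, -3, 0, 220], [-2.8, 0, -3, 0, 220]]])

```text
time: 16.15
ee_pos: [0.4295, -0.0093, 0.1195]
ee_rot: [[1.0, -0.018, 0.011], [-0.018, -1.0, -0.003], [0.011, 0.003, -1.0]]
force: [2.1, -4.1, -7.0]
grip_width: 0.0184
finger_force: 59.1
```

Run:
```python
from h import *
move_to([.4285,-.008,.0235],-1)
c,im=snap('top','k');c2,im2=snap('scene')
print(cv2.cvtColor(cv2.imread('pics/i.png'),cv2.COLOR_BGR2HSV)[216,261])
cv2.imwrite("pics/k3.png",np.hstack([cv2.resize(im[180:320,170:350],None,fx=2.2,fy=3),cv2.resize(im2[220:360,200:370],None,fx=2.3,fy=3)]))
```

```text
t 16.1 pos [ 0.4295 -0.0093  0.1195] yaw -1.0 -> shift [-0.07 -0.05  3.2 ] turn -0.0
[ 26 144 255]
```

View pics/k3.png

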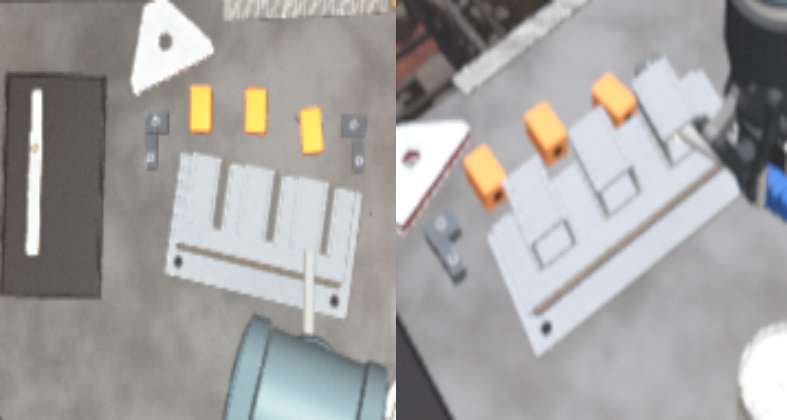

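The three plugs lie behind the stops, at (200,108), (256,110) and (312,130) in the top crop. The bracket has come forward and turned, and the rod is still at the right sleeve, so I'm checking whether the bracket is being lifted.

Run:
```python
from h import *
c=manip.calibration("top");c2=manip.calibration("scene")
for n,a,b in [("RL",(252.3,231),(240,298.3)),("FL",(245.5,270.7),(262.6,338)),("RR",(333.6,243.3),(338.7,245)),("holeFL",(178/2.2+170,261/3+180),(150/2.3+200,328/3+220)),
  ("weldL",(178/2.2+170,246/3+180),(136/2.3+200,313/3+220)),("weldR",(340/2.2+170,286/3+180),(324/2.3+200,169/3+220))]: print(n,(tri(c,a,c2,b)*1000).round(0))
# predicted rod tip
o=manip.get_obs();t=o["ee_pos"]+o["ee_rot"]@np.array([.130,0,-.0055]);print("tip",t,proj(c,t),proj(c2,t), o["force"],o["wrist_torque"])
```

```text
RL [616. 144.   4.]
FL [509. 162.   3.]
RR [575. -79.  47.]
holeFL [519. 147.   7.]
weldL [534. 148.   8.]
weldR [500. -44.  36.]
tip [ 0.55567912 -0.01102172  0.12056088] [[309.67808429 251.7180773 ]] [[315.36229861 240.81580749]] [-0.8359289  -1.94402438 -5.35762365] [-0.37149495  0.50891967 -0.18082346]
```

The bracket's right side is lifted about 40 mm because the rod head hooked in the sleeve. I'm lowering it gently again.

Call:
arm_command(series=[[[0, 0, 0.4, 0, 220], [0, 0, 0.8, 0, 220], [0, 0, 1.2, 0, 220], [0, 0, 1.6, 0, 220], [0, 0, 2.0, 0, 220], [0, 0, 2.4, 0, 220], [0, 0, 2.8, 0, 220], [0, 0, 3.0, 0, 220], [0, 0, 3.0, 0, 220]]])

```text
time: 17.15
ee_pos: [0.4249, -0.008, 0.0233]
ee_rot: [[1.0, -0.018, 0.0], [-0.018, -1.0, 0.0], [0.0, -0.0, -1.0]]
force: [-1.0, -0.0, 1.1]
grip_width: 0.018
finger_force: 60.4
```

Run:
```python
from h import *
o=manip.get_obs();print(o["force"].round(1),o["wrist_torque"].round(2))
c,im=snap('top','l');c2,im2=snap('scene','l2')
np.savez("pics/l.npz",**c);np.savez("pics/l2.npz",**c2)
cv2.imwrite("pics/l3.png",np.hstack([cv2.resize(im[210:310,240:340],None,fx=4,fy=5.5,interpolation=cv2.INTER_CUBIC),cv2.resize(im2[220:350,230:360],None,fx=400/130,fy=550/130,interpolation=cv2.INTER_CUBIC)]))
```

```text
[-1.  -0.   1.1] [ 0.07 -0.35  0.04]
```

View pics/l3.png

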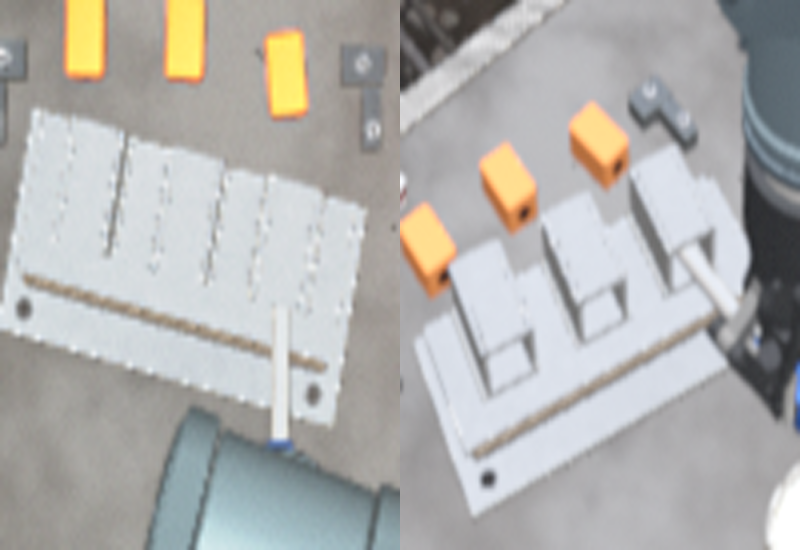

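Now the bracket lies flat again. In the top crop its corners are at (0,328), (35,108), (367,208) and (333,425), and the rod still enters the right sleeve at an angle.

Run:
```python
from h import *
c=dict(np.load("pics/l.npz"));im=cv2.imread("pics/l.png")
q=np.array([(0,328),(35,108),(367,208),(333,425)])/[4,5.5]+[240,210]
P=ray(c,q,.006)[:,:2]*1000;print(P.round(1));ctr=P.mean(0)
ax=(P[0]+P[1]-P[2]-P[3]);yaw=np.arctan2(-ax[0],ax[1]);print("ctr",ctr,"yaw",np.degrees(yaw),np.hypot(*(P[0]-P[3])),np.hypot(*(P[0]-P[1])))
u=np.array([np.cos(yaw),np.sin(yaw)]);v=np.array([-u[1],u[0]])
o=manip.get_obs();e=o["ee_pos"];
for s in (.0,.03,.07,.1,.13):
    t=(e+o["ee_rot"]@np.array([s,0,0]))[:2]*1000-ctr; print("rod",s,"in bracket",t@u,t@v)
m=ctr-5*u-66*v;print("mouth R",m)
```

```text
[[512.4 176.2]
 [619.5 152.8]
 [569.1 -69.9]
 [463.3 -46.2]]
ctr [541.08401626  53.1978741 ] yaw -12.606713899892855 227.71627776484607 109.63040769615334
rod 0.0 in bracket -99.94451221025999 -85.10381050298187
rod 0.03 in bracket -70.55503899542396 -79.08228442488239
rod 0.07 in bracket -31.369074708975965 -71.05358298741642
rod 0.1 in bracket -1.9796014941400024 -65.03205690931694
rod 0.13 in bracket 27.409871720696074 -59.01053083121744
mouth R [521.79955886 -10.11965667]
```

Run:
```python
from h import *
y=np.radians(-12.6);u=np.array([np.cos(y),np.sin(y)]);v=np.array([-u[1],u[0]]);ctr=np.array([541.1,53.2])
for x in (-103,-165):
    p=(ctr+x*u-66*v)/1000;move_to([*p,.0233],-12.6)
```

```text
t 17.2 pos [ 0.425 -0.008  0.024] yaw -1.0 -> shift [ 0.03 -0.64  0.02] turn 1.45
t 17.2 pos [ 0.425 -0.008  0.024] yaw -1.0 -> shift [-2.   -1.06  0.02] turn 1.45
```

Call:
arm_command(series=[[[0.01, -0.22, 0, 0.5, 220], [0.02, -0.43, 0, 1.0, 220], [0.03, -0.64, 0, 1.45, 220], [0.03, -0.64, 0, 1.45, 220], [0.03, -0.64, 0, 1.45, 220], [-0.5, -0.75, 0, 1.45, 220], [-1.0, -0.85, 0, 1.45, 220], [-1.5, -0.96, 0, 1.45, 220], [-2.0, -1.06, 0, 1.45, 220], [-2.0, -1.06, 0, 1.45, 220]]])

```text
time: 18.25
ee_pos: [0.3903, 0.0178, 0.0337]
ee_rot: [[0.973, -0.223, 0.054], [-0.222, -0.975, -0.012], [0.055, 0.0, -0.998]]
force: [53.9, -7.9, -10.3]
grip_width: 0.0181
finger_force: 82.4
```

Run:
```python
from h import *
o=manip.get_obs();print(o["force"].round(1),o["ee_pos"].round(3))
c,im=snap('top','m');c2,im2=snap('scene','m2')
r=bracket(c,im[:, :]);
move_to([.547,.278,.10],-4.7)
t=o["ee_pos"]+o["ee_rot"]@np.array([.124,0,-.0055]);print("head pred",proj(c,t),proj(c2,t))
for i,p in ((im,proj(c,t)[0]),(im2,proj(c2,t)[0])):
    x,y=p.round().astype(int)-25
    b=blobs(cv2.inRange(i[y:y+50,x:x+50],(240,240,240),(255,255,255)),10)
    for k in b:print("white",cv2.minAreaRect(k+[x,y]))
```

```text
[ 53.9  -7.9 -10.3] [0.39  0.018 0.034]
t 18.4 pos [0.3903 0.0178 0.0336] yaw -12.9 -> shift [ 3.28 -9.62 -2.04] turn -1.02
head pred [[309.42660824 269.79299433]] [[329.39025708 278.75842532]]
```

The handle's rear end is pressing on the can behind it, about 54 N. I'm easing forward now.

Call:
arm_command(series=[[[0.4, 0, 0, 0, 220], [0.75, 0, 0, 0, 220], [0.8, 0, 0, 0, 220], [0.8, 0, 0, 0, 220]]])

```text
time: 18.75
ee_pos: [0.3906, 0.0187, 0.0246]
ee_rot: [[0.976, -0.218, 0.004], [-0.218, -0.976, -0.001], [0.004, 0.0, -1.0]]
force: [7.0, -3.3, 2.6]
grip_width: 0.0181
finger_force: 66.0
```

Run:
```python
from h import *
c,im=snap('top','n');c2,im2=snap('scene','n2')
np.savez("pics/n.npz",**c);np.savez("pics/n2.npz",**c2)
cv2.imwrite("pics/n3.png",np.hstack([cv2.resize(im[215:345,230:345],None,fx=400/115,fy=600/130,interpolation=cv2.INTER_CUBIC),cv2.resize(im2[230:350,250:370],None,fx=400/120,fy=5,interpolation=cv2.INTER_CUBIC)]))
o=manip.get_obs();t=np.array([o["ee_pos"]+o["ee_rot"]@np.array([k,0,-.0055]) for k in (.035,.13)]);print("pred",t,proj(c,t),proj(c2,t))
```

```text
pred [[ 0.42475908  0.01109708  0.03033037]
 [ 0.51746936 -0.00962918  0.03080589]] [[301.76588113 302.54280039]
 [309.42317201 267.1806776 ]] [[350.33493718 315.88987762]
 [327.10568466 281.42500047]]
```

View pics/n3.png

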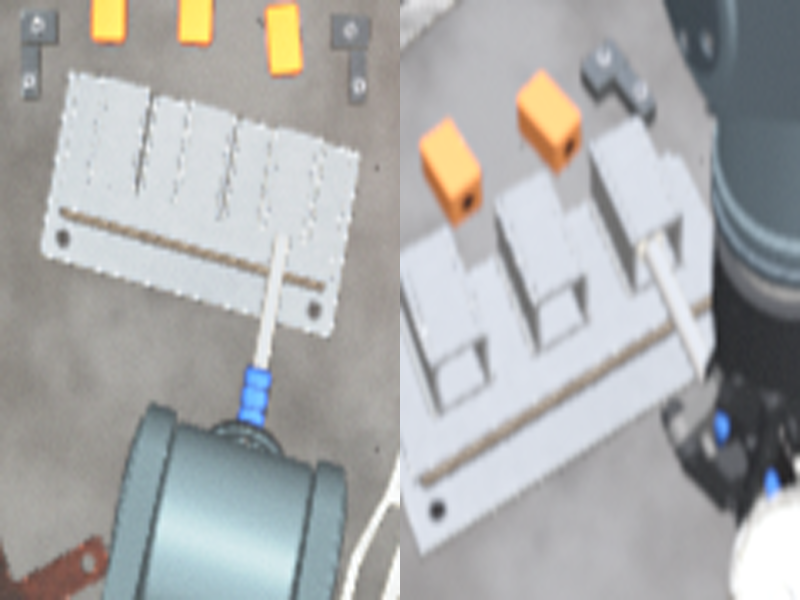

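The handle front is about 19 mm further forward in the grip than before (top crop (258,370)), so the rod slipped when it hit the can. The head is still about 14 mm inside the right mouth. I'll swing the handle right, past the can, then pull it out.

Run:
```python
from h import *
c=dict(np.load("pics/n.npz"))
hf=ray(c,(304.2,295.2),.033);print("handle front",hf)
P=ray(c,[(242,270.3),(250,230.6),(333,247.5),(325,287.6)],.006);print(P.round(3),P.mean(0))
move_to([.397,.0,.0235],-3)
move_to([.3885,-.035,.0235],8)
move_to([.358,-.039,.0235],8)
```

```text
handle front [[0.44407216 0.00454462 0.033     ]]
[[ 0.511  0.171  0.006]
 [ 0.617  0.149  0.006]
 [ 0.57  -0.073  0.006]
 [ 0.462 -0.051  0.006]] [0.53995482 0.0490138  0.006     ]
t 18.9 pos [0.3906 0.0187 0.0247] yaw -12.6 -> shift [0.34 0.56 0.04] turn -1.2
t 18.9 pos [0.3906 0.0187 0.0247] yaw -12.6 -> shift [0.32 1.76 0.04] turn -2.58
t 18.9 pos [0.3906 0.0187 0.0247] yaw -12.6 -> shift [-0.64  2.12  0.04] turn -2.58
```

Call:
arm_command(series=[[[0.25, 0.28, 0, -0.6, 220], [0.34, 0.56, 0, -1.2, 220], [0.34, 1.1, 0, -1.8, 220], [0.32, 1.76, 0, -2.58, 220], [0.32, 1.76, 0, -2.58, 220], [0.32, 1.76, 0, -2.58, 220]]])

```text
time: 19.45
ee_pos: [0.3849, -0.0333, 0.0234]
ee_rot: [[0.991, 0.136, -0.002], [0.136, -0.991, 0.001], [-0.002, -0.002, -1.0]]
force: [-1.7, 1.4, 2.0]
grip_width: 0.0179
finger_force: 65.9
```

Call:
arm_command(series=[[[-0.3, 0, 0, 0, 220], [-0.6, 0, 0, 0, 220], [-0.85, 0, 0, 0, 220], [-0.85, 0, 0, 0, 220]]])

```text
time: 19.85
ee_pos: [0.3588, -0.0367, 0.0233]
ee_rot: [[0.99, 0.139, -0.003], [0.139, -0.99, 0.001], [-0.003, -0.002, -1.0]]
force: [-1.2, 0.1, -0.2]
grip_width: 0.0178
finger_force: 65.6
```

Run:
```python
from h import *
o=manip.get_obs()
c,im=snap('top','o');c2,im2=snap('scene','o2')
t=o["ee_pos"]+o["ee_rot"]@np.array([.149,0,-.0055]);print(o["ee_pos"],o["force"],"tip pred",t,proj(c,t))
b=blobs(cv2.inRange(im[255:300,290:325],(250,250,250),(255,255,255)),5)
for k in b: print(cv2.minAreaRect(k+[290,255]))
bl=blobs(hsv(im[280:330,280:330],(100,120,60),(125,255,255)),5)
for k in bl: print("blue",cv2.boundingRect(k+[280,280]))
```

```text
[ 0.35876148 -0.03670366  0.02329479] [-1.22792494  0.0660107  -0.21502435] tip pred [ 0.50632903 -0.01597709  0.0283423 ] [[311.8590515  271.38163717]]
((313.0, 272.0), (4.0, 4.0), 90.0)
blue (315, 306, 8, 14)
```

Call:
arm_command(series=[[[-0.15, 0, 0, 0, 220], [-0.15, 0, -0.5, 0, 220], [-0.15, 0, -1.0, 0, 220], [-0.15, 0, -2, 0, 220], [-0.15, 0, -3, 0, 220], [-0.15, 0, -3.5, 0, 220], [-0.15, 0, -3.5, 0, 220]]])

```text
time: 20.65
ee_pos: [0.3582, -0.0389, 0.1308]
ee_rot: [[0.99, 0.139, 0.004], [0.139, -0.99, -0.002], [0.004, 0.003, -1.0]]
force: [1.2, 1.3, -1.3]
grip_width: 0.018
finger_force: 65.4
```

Run:
```python
from h import *
o=manip.get_obs();print(o["force"])
c,im=snap('top','p');c2,im2=snap('scene','p2');np.savez("pics/p2.npz",**c2)
h=cv2.cvtColor(im,cv2.COLOR_BGR2HSV)
ok=hsv(im[190:300,225:345],(12,90,180),(32,255,255))
for k in blobs(ok,20):
    r=cv2.minAreaRect(k+[225,190]);print("plug",np.round(r[0],1),np.round(r[1],1),round(r[2],1),ray(c,r[0],.02).round(3))
t=np.array([o["ee_pos"]+o["ee_rot"]@np.array([k,0,-.0055]) for k in (.054,.149)]);print("tip pred",t,proj(c,t),proj(c2,t))
for i,p in ((im,proj(c,t)),(im2,proj(c2,t))):
    x,y=p.mean(0).round().astype(int)-40
    for k in blobs(cv2.inRange(i[y:y+80,x:x+80],(245,245,245),(255,255,255)),3):print("white",np.round(cv2.minAreaRect(k+[x,y])[0],1),cv2.contourArea(k))
    for k in blobs(hsv(i[y:y+80,x:x+80],(100,120,60),(125,255,255)),5):print("blue",cv2.boundingRect(k+[x,y]))
move_to([.52,.278,.12],-4.7)
```

```text
[ 1.24317379  1.25228089 -1.28108549]
plug [260.5 215.5] [ 9. 15.] 0.0 [[0.656 0.12  0.02 ]]
plug [311.1 223. ] [14.7  9.2] 84.3 [[ 0.635 -0.015  0.02 ]]
plug [285.5 216. ] [14.  9.] 90.0 [[0.654 0.053 0.02 ]]
tip pred [[ 0.41162791 -0.03133141  0.13653932]
 [ 0.50569917 -0.01808479  0.13689296]] [[318.38621686 310.71519576]
 [312.67354493 271.99687834]] [[375.70597418 273.96891874]
 [335.14727209 247.75193617]]
white [289. 326.] 99.0
white [346.2 314.4] 26.5
white [313.5 272.5] 14.5
blue (316, 310, 9, 15)
white [335.8 250.8] 23.5
blue (373, 273, 19, 21)
t 20.8 pos [ 0.3563 -0.038   0.1284] yaw 8.0 -> shift [ 6.87 -9.67  0.28] turn 1.59
```

Run:
```python
from h import *
c=manip.calibration('top');c2=manip.calibration('scene')
print(tri(c,(313.5,272.5),c2,(335.8,250.8)))
move_to([.528,.279,.12],-4.7)
move_to([.528,.279,.03],-4.7)
```

```text
[ 0.50463496 -0.01981375  0.12802633]
t 20.8 pos [ 0.3563 -0.038   0.1284] yaw 8.0 -> shift [ 7.14 -9.67  0.28] turn 1.59
t 20.8 pos [ 0.3563 -0.038   0.1284] yaw 8.0 -> shift [ 7.14 -9.67  3.28] turn 1.59
```

Call:
arm_command(series=[[[7.1, -9.6, 0.3, 1.59, 220], [7.1, -9.6, 0.3, 1.59, 220], [7.1, -9.6, 0.3, 1.59, 220], [7.1, -9.6, 0.3, 1.59, 220], [7.1, -9.6, 0.3, 1.59, 220], [7.1, -9.6, 0.3, 1.59, 220], [7.1, -9.6, 0.3, 1.59, 220], [7.1, -9.6, 0.3, 1.59, 220], [7.1, -9.6, 0.3, 1.59, 220], [7.1, -9.6, 0.3, 1.59, 220]]])

```text
time: 21.75
ee_pos: [0.5259, 0.2764, 0.1172]
ee_rot: [[0.997, -0.081, -0.005], [-0.081, -0.997, -0.002], [-0.004, 0.002, -1.0]]
force: [-0.8, -0.2, -2.3]
grip_width: 0.018
finger_force: 65.4
```

Run:
```python
from h import *
c,im=snap('top');c2,im2=snap('scene')
o=manip.get_obs()
print("scene plug/obs",o["force"].round(1))
move_to([.528,.279,.03],-4.7)
move_to([.528,.279,.0085],-4.7)
t=o["ee_pos"]+o["ee_rot"]@np.array([.143,0,-.0055]);print(t,proj(c,t),proj(c2,t))
for i,p in ((im,proj(c,t)),(im2,proj(c2,t))):
    x,y=p[0].round().astype(int)-12
    for k in blobs(cv2.inRange(i[y:y+24,x:x+24],(240,240,240),(255,255,255)),3):print("white",np.round(cv2.minAreaRect(k+[x,y])[0],1),cv2.contourArea(k))
```

```text
scene plug/obs [ 0.3 -0.1 -2.3]
t 21.9 pos [0.5262 0.2755 0.1183] yaw -4.7 -> shift [ 0.06 -0.12  2.94] turn -0.01
t 21.9 pos [0.5262 0.2755 0.1183] yaw -4.7 -> shift [ 0.06 -0.13  3.66] turn -0.01
[0.66871139 0.26370709 0.12333391] [[197.82945377 206.64283594]] [[160.196558   275.91284979]]
white [199.  205.5] 15.0
white [187.  214.5] 14.0
```

Call:
arm_command(series=[[[0.05, -0.1, 1, 0, 220], [0.05, -0.1, 2, 0, 220], [0.05, -0.1, 2.8, 0, 220], [0.05, -0.1, 3.2, 0, 220], [0.05, -0.1, 3.5, 0, 220], [0.05, -0.1, 3.5, 0, 220], [0.05, -0.1, 3.5, 0, 220]]])

```text
time: 22.55
ee_pos: [0.5303, 0.2795, 0.016]
ee_rot: [[0.997, -0.083, 0.002], [-0.083, -0.997, 0.0], [0.002, -0.001, -1.0]]
force: [-0.6, 0.5, -2.2]
grip_width: 0.0179
finger_force: 65.5
```

Call:
arm_command(series=[[[0, 0, 0, 0, 200], [0, 0, 0, 0, 165], [0, 0, 0, 0, 165], [0, 0, 0, 0, 165], [0, 0, -1, 0, 165], [0, 0, -2, 0, 165], [1, 0, -4, -0.6, 165], [2, 0, -5.5, -0.6, 165], [3, 0, -6.4, -0.6, 165], [3, 0, -6.4, -0.6, 165]]])

```text
time: 23.55
ee_pos: [0.6246, 0.2721, 0.2139]
ee_rot: [[1.0, 0.0, 0.012], [0.0, -1.0, 0.002], [0.012, -0.002, -1.0]]
force: [0.0, 0.8, 0.7]
grip_width: 0.03
finger_force: 0.0
```

Run:
```python
from h import *
c,im=snap('wrist','q');np.savez("pics/q.npz",**c)
move_to([.6,.055,.28],0)
for k in blobs(hsv(im,(100,120,60),(125,255,255)),300):
    r=cv2.minAreaRect(k);print("blue",r,ray(c,r[0],.015)*1000)
for k in blobs(cv2.inRange(im[90:400,200:420],(200,200,200),(255,255,255)),60):
    r=cv2.minAreaRect(k+[200,90]);print("white",np.round(r[0],1),np.round(r[1],1),round(r[2],1),(ray(c,cv2.boxPoints(r),.009)[:,:2]*1000).round(0).tolist())
ok=hsv(im,(5,120,120),(32,255,255))
```

```text
t 23.6 pos [0.6237 0.272  0.2124] yaw 0.0 -> shift [-0.77  7.23 -2.28] turn 0.0
blue ((313.4532470703125, 291.363525390625), (23.995012283325195, 80.45213317871094), 5.04245138168335) [[552.72535341 277.25906227  15.        ]]
white [260.5 229. ] [166.  15.] 90.0 [[674.0, 325.0], [674.0, 313.0], [530.0, 318.0], [530.0, 331.0]]
white [321.5 195.3] [ 21.2 117.8] 7.1 [[586.0, 286.0], [682.0, 273.0], [680.0, 257.0], [583.0, 268.0]]
white [411.5 121. ] [58. 15.] 90.0 [[715.0, 208.0], [715.0, 196.0], [671.0, 193.0], [671.0, 205.0]]
white [385.5 358.5] [11. 13.] 90.0 [[490.0, 218.0], [490.0, 206.0], [478.0, 205.0], [478.0, 217.0]]
white [251.  358.5] [11. 14.] 90.0 [[489.0, 341.0], [489.0, 328.0], [478.0, 329.0], [478.0, 341.0]]
```

The rod is back in the tray (handle centre (553,277), tip about x=682). Now I collect the plugs before re-seating the bracket.

Call:
arm_command(series=[[[0, 3.5, -0.3, 0, 120], [0, 7, -0.3, 0, 120], [0, 7, -0.3, 0, 120], [0, 7, -0.3, 0, 120], [0, 7, -0.3, 0, 120], [0, 7, -0.3, 0, 120], [0, 7, -0.3, 0, 120], [0, 7, -0.3, 0, 120]]])

```text
time: 24.4
ee_pos: [0.6188, 0.0641, 0.2153]
ee_rot: [[1.0, 0.004, -0.001], [0.004, -1.0, 0.001], [-0.001, -0.001, -1.0]]
force: [0.3, 0.0, 0.1]
grip_width: 0.0451
finger_force: 0.0
```

```bash
cat >> h.py <<'E'
def plugs(c,im,z=.025):
    ok=cv2.morphologyEx(hsv(im,(8,110,120),(32,255,255)),cv2.MORPH_OPEN,np.ones((3,3)))
    for k in blobs(ok,150):
        r=cv2.minAreaRect(k); X=(ray(c,k[:,0,:],z)[:,:2]*1000).astype(np.float32); w=cv2.minAreaRect(X)
        if w[0][0]>480 and -130<w[0][1]<200: print("plug px",np.round(r[0]),"world",np.round(w[0],1),np.round(w[1],1),round(w[2],1))
E
python3 - <<'E'
from h import *
c,im=snap('wrist','r')
move_to([.62,.06,.22],0)
plugs(c,im);bracket(c,im)
c2,i2=snap('scene');ok=hsv(i2[200:330,180:340],(5,110,120),(25,255,255))
c,im=snap('top');plugs(c,im);bracket(c,im)
E
```

```text
t 24.4 pos [0.6189 0.0641 0.2155] yaw 0.2 -> shift [ 0.04  0.14 -0.15] turn 0.03
plug px [248. 160.] world [655.9 118.6] [25.9 40.5] 88.1
plug px [333. 163.] world [653.9  53.5] [24.6 40.5] 87.4
plug px [419. 186.] world [636.6 -13. ] [41.6 24.5] 5.6
rect mm [547.1  79.6] [169.6 107.4] 77.27
rect mm [535.8 -37.1] [55.  77.5] 79.03
rect mm [213.8 167.5] [254.5 511.6] 86.35
rect mm [607.8  81.2] [277.4 269. ] 89.48
```

Three lying plugs are found at (636.6,−13), (653.9,53.5) and (655.9,118.6) mm, and their outlines match 40×25 at z=25.

Run:
```python
from h import *
move_to([.6366,-.0130,.008],5.6)
c,im=snap('top')
k=blobs(hsv(im[200:280,360:430],(0,150,80),(8,255,255))|hsv(im[200:280,360:430],(172,150,80),(180,255,255)),200)[0]+[360,200]
r=cv2.boundingRect(k);print(r,ray(c,[(r[0],r[1]),(r[0]+r[2],r[1]+r[3])],.05))
```

```text
t 24.6 pos [0.6191 0.0637 0.2157] yaw 0.2 -> shift [0.58 2.56 6.92] turn -0.67
(373, 214, 47, 53) [[ 0.65551269 -0.17740506  0.05      ]
 [ 0.51558892 -0.29905265  0.05      ]]
```

Call:
arm_command(series=[[[0.58, 2.56, 3, -0.67, 135], [0.58, 2.56, 4.5, -0.67, 135], [0.58, 2.56, 5.8, -0.67, 135], [0.58, 2.56, 6.5, -0.67, 135], [0.58, 2.56, 6.92, -0.67, 135], [0.58, 2.56, 6.92, -0.67, 135], [0.58, 2.56, 6.92, -0.67, 135], [0.58, 2.56, 6.92, -0.67, 200], [0.58, 2.56, 6.92, -0.67, 200], [0.58, 2.56, 6.92, -0.67, 200]]], grip_force=30)

```text
time: 25.6
ee_pos: [0.639, -0.0143, 0.0113]
ee_rot: [[0.995, 0.095, 0.005], [0.095, -0.995, -0.0], [0.005, 0.001, -1.0]]
force: [-0.3, 2.4, 6.7]
grip_width: 0.0241
finger_force: 32.3
```

Run:
```python
from h import *
move_to([.62,-.24,.11],0)
move_to([.62,-.24,.045],0)
```

```text
t 25.6 pos [ 0.639  -0.0143  0.0113] yaw 5.5 -> shift [-1.33  7.43 -3.29] turn 0.68
t 25.6 pos [ 0.639  -0.0143  0.0113] yaw 5.5 -> shift [-1.34  7.43 -1.12] turn 0.68
```

Call:
arm_command(series=[[[0, 0, -1.6, 0, 200], [0, 0, -3.3, 0, 200], [-0.4, 1.8, -3.3, 0.2, 200], [-0.7, 3.4, -3.3, 0.5, 200], [-1.0, 5.0, -3.3, 0.7, 200], [-1.33, 6.6, -3.3, 0.7, 200], [-1.33, 7.43, -3.3, 0.7, 200], [-1.33, 7.43, -2.2, 0.7, 200], [-1.33, 7.43, -1.4, 0.7, 200], [-1.33, 7.43, -1.4, 0.7, 200]]])

```text
time: 26.6
ee_pos: [0.6156, -0.2393, 0.047]
ee_rot: [[1.0, -0.003, -0.006], [-0.003, -1.0, 0.003], [-0.006, -0.003, -1.0]]
force: [-1.3, 0.1, -1.0]
grip_width: 0.0243
finger_force: 31.3
```

Call:
arm_command(series=[[[0, 0, 0, 0, 135], [0, 0, 0, 0, 135], [0, 0, -1, 0, 135], [0, 0, -2.6, 0, 135], [0.6, -1.8, -2.6, 0, 135], [0.6, -3.6, -2.6, 0, 135], [1, -5.4, -2.6, 0.2, 135], [1, -7.2, -2.6, 0.3, 135], [1, -9, -2.6, 0.3, 135], [1, -9, -2.6, 0.3, 135]]])

```text
time: 27.6
ee_pos: [0.6497, 0.0343, 0.131]
ee_rot: [[0.999, -0.041, 0.004], [-0.041, -0.999, 0.001], [0.004, -0.001, -1.0]]
force: [-0.1, -0.1, -0.0]
grip_width: 0.04
finger_force: 0.0
```

Run:
```python
from h import *
c,im=snap('wrist')
plugs(c,im)
move_to([.654,.0535,.009],-2.6)
```

```text
plug px [177. 233.] world [657.7 119.2] [30.1 42.5] 89.8
plug px [284. 231.] world [655.7  55.2] [26.1 42.3] 87.2
plug px [608.  40.] world [ 751.4 -123.3] [24.7 32.8] 4.9
t 27.6 pos [0.6496 0.0367 0.131 ] yaw -2.2 -> shift [ 0.11 -0.56  4.07] turn 0.05
```

Call:
arm_command(series=[[[0.12, -0.56, 1, 0, 135], [0.12, -0.56, 2, 0, 135], [0.12, -0.56, 2.5, 0, 135], [0.12, -0.56, 2.5, 0, 135]]])

```text
time: 28.05
ee_pos: [0.6521, 0.0462, 0.052]
ee_rot: [[0.999, -0.044, -0.003], [-0.044, -0.999, 0.0], [-0.003, -0.0, -1.0]]
force: [-0.8, -0.5, -0.3]
grip_width: 0.04
finger_force: 0.0
```

Run:
```python
from h import *
c,im=snap('wrist')
plugs(c,im)
move_to([.6545,.0540,.010],-2.6)
```

```text
plug px [152. 282.] world [659.5 115.8] [30.6 44.6] 87.4
plug px [303. 280.] world [657.5  53.1] [24.4 44.1] 87.3
t 28.1 pos [0.6533 0.0459 0.0536] yaw -2.6 -> shift [ 0.03 -0.27  1.45] turn 0.0
```

Call:
arm_command(series=[[[0.03, -0.25, 0.4, 0, 135], [0.03, -0.25, 0.9, 0, 135], [0.03, -0.25, 1.45, 0, 135], [0.03, -0.25, 1.45, 0, 135], [0.03, -0.25, 1.45, 0, 135], [0.03, -0.25, 1.45, 0, 200], [0.03, -0.25, 1.45, 0, 200], [0.03, -0.25, 1.45, 0, 200], [0.03, -0.25, 0, 0, 200], [0.03, -0.25, -1.6, 0, 200]]])

```text
time: 29.1
ee_pos: [0.6524, 0.0539, 0.0998]
ee_rot: [[0.999, -0.045, -0.006], [-0.045, -0.999, 0.001], [-0.006, -0.0, -1.0]]
force: [1.8, 0.8, 0.1]
grip_width: 0.0242
finger_force: 33.3
```

Run:
```python
from h import *
print(manip.get_obs()['grip_width'])
move_to([.57,-.24,.045],0)
```

```text
0.024227109844040768
t 29.1 pos [0.6524 0.0539 0.0998] yaw -2.6 -> shift [-2.3   9.91  1.83] turn -0.32
```

Call:
arm_command(series=[[[-0.4, 1.7, -0.3, 0, 200], [-0.8, 3.4, -0.3, -0.3, 200], [-1.2, 5, -0.3, -0.3, 200], [-1.6, 6.7, -0.3, -0.3, 200], [-2, 8.3, -0.3, -0.3, 200], [-2.3, 9.9, -0.3, -0.3, 200], [-2.3, 9.9, 0.5, -0.3, 200], [-2.3, 9.9, 1.5, -0.3, 200], [-2.3, 9.9, 1.5, -0.3, 200], [-2.3, 9.9, 1.5, -0.3, 200]]])

```text
time: 30.1
ee_pos: [0.5721, -0.2395, 0.0563]
ee_rot: [[1.0, -0.003, -0.001], [-0.003, -1.0, 0.001], [-0.001, -0.001, -1.0]]
force: [0.9, -0.4, -0.3]
grip_width: 0.0238
finger_force: 33.3
```

Call:
arm_command(series=[[[0, 0, 0, 0, 135], [0, 0, 0, 0, 135], [0, 0, -1, 0, 135], [0, 0, -2.6, 0, 135], [0.6, -1.8, -2.6, 0, 135], [1.2, -3.6, -2.6, 0, 135], [1.8, -5.4, -2.6, 0.2, 135], [2.4, -7.2, -2.6, 0.3, 135], [2.8, -9, -2.6, 0.3, 135], [2.8, -10.8, -2.6, 0.3, 135]]])

```text
time: 31.1
ee_pos: [0.6554, 0.05, 0.1363]
ee_rot: [[0.999, -0.044, 0.004], [-0.044, -0.999, -0.0], [0.004, 0.0, -1.0]]
force: [-0.7, 0.1, -0.8]
grip_width: 0.0402
finger_force: 0.0
```

Call:
arm_command(series=[[[0, -0.8, 0, 0, 135], [0, -0.8, 0, 0, 135], [0, -0.8, 0, 0, 135]]])

```text
time: 31.4
ee_pos: [0.6552, 0.0724, 0.1355]
ee_rot: [[0.999, -0.042, 0.002], [-0.042, -0.999, -0.001], [0.002, 0.001, -1.0]]
force: [0.4, -0.5, -0.1]
grip_width: 0.0402
finger_force: 0.0
```

Run:
```python
from h import *
c,im=snap('wrist')
plugs(c,im)
move_to([.656,.1188,.010],-1.5)
```

```text
plug px [244. 235.] world [658.1 118. ] [26.5 43.1] 88.4
t 31.4 pos [0.6552 0.0713 0.1353] yaw -2.5 -> shift [-0.05 -1.58  4.17] turn -0.13
```

Call:
arm_command(series=[[[-0.03, -1.58, 0.5, -0.13, 135], [-0.03, -1.58, 1.5, -0.13, 135], [-0.03, -1.58, 2.4, -0.13, 135], [-0.03, -1.58, 2.4, -0.13, 135], [-0.03, -1.58, 2.4, -0.13, 135]]])

```text
time: 31.95
ee_pos: [0.6562, 0.1176, 0.0626]
ee_rot: [[1.0, -0.028, -0.001], [-0.028, -1.0, -0.0], [-0.001, 0.0, -1.0]]
force: [0.1, -0.1, 0.1]
grip_width: 0.0402
finger_force: 0.0
```

Run:
```python
from h import *
move_to([.656,.1185,.010],-1.5)
```

```text
t 31.9 pos [0.6562 0.1176 0.0626] yaw -1.6 -> shift [-0.01 -0.03  1.75] turn -0.02
```

Call:
arm_command(series=[[[0, -0.03, 0.6, 0, 135], [0, -0.03, 1.3, 0, 135], [0, -0.03, 1.75, 0, 135], [0, -0.03, 1.75, 0, 135], [0, -0.03, 1.75, 0, 135], [0, -0.03, 1.75, 0, 200], [0, -0.03, 1.75, 0, 200], [0, -0.03, 1.75, 0, 200], [0, -0.03, 0.2, 0, 200], [0, -0.03, -1.4, 0, 200]]])

```text
time: 32.95
ee_pos: [0.654, 0.1202, 0.103]
ee_rot: [[1.0, -0.027, -0.005], [-0.027, -1.0, 0.0], [-0.005, -0.0, -1.0]]
force: [2.5, -0.0, -0.7]
grip_width: 0.0243
finger_force: 32.0
```

Run:
```python
from h import *
print(manip.get_obs()['grip_width'])
move_to([.595,-.24,.055],0)
```

```text
0.024269569565468888
t 33.0 pos [0.654  0.1202 0.103 ] yaw -1.5 -> shift [-1.64 12.06  1.61] turn -0.19
```

Call:
arm_command(series=[[[-0.3, 1.7, -0.3, 0, 200], [-0.6, 3.4, -0.3, -0.2, 200], [-0.8, 5, -0.3, -0.2, 200], [-1, 6.7, -0.3, -0.2, 200], [-1.2, 8.3, -0.3, -0.2, 200], [-1.2, 9, -0.3, -0.2, 200], [-1.2, 9, -0.3, -0.2, 200], [-1.2, 9, -0.3, -0.2, 200]]])

```text
time: 33.75
ee_pos: [0.6127, -0.1489, 0.1133]
ee_rot: [[1.0, 0.0, -0.0], [0.0, -1.0, 0.001], [-0.0, -0.001, -1.0]]
force: [0.3, 0.8, -0.4]
grip_width: 0.024
finger_force: 32.1
```

Run:
```python
from h import *
c,im=snap('wrist');t,i2=snap('top')
for C,I in((c,im),(t,i2)):
  for k in blobs(cv2.morphologyEx(hsv(I,(8,110,120),(32,255,255)),cv2.MORPH_OPEN,np.ones((3,3))),40):
    w=cv2.minAreaRect((ray(C,k[:,0,:],.029)[:,:2]*1000).astype(np.float32))
    if w[0][1]<-150 and w[0][1]>-310: print(np.round(w[0]),np.round(w[1]),round(w[2]))
  R=hsv(I,(0,150,60),(6,255,255))|hsv(I,(174,150,60),(180,255,255))
  k=max(blobs(R,100),key=cv2.contourArea);x=ray(C,k[:,0,:],.05)[:,:2]*1000;print("bin",x.min(0).round(),x.max(0).round())
move_to([.595,-.268,.065],0)
```

```text
[ 597. -236.] [84. 29.] 1
bin [ 517. -299.] [ 663. -173.]
[ 752. -156.] [83. 22.] 90
bin [ 518. -299.] [ 639. -252.]
t 33.9 pos [ 0.6129 -0.1475  0.1132] yaw 0.2 -> shift [-0.61  4.02  1.6 ] turn 0.02
```

Call:
arm_command(series=[[[-0.3, 1.6, 0, 0, 200], [-0.6, 3.2, 0, 0, 200], [-0.6, 4.15, 0, 0, 200], [-0.6, 4.15, 0, 0, 200], [-0.6, 4.15, 0, 0, 200], [-0.6, 4.15, 0.8, 0, 200], [-0.6, 4.15, 1.6, 0, 200], [-0.6, 4.15, 1.6, 0, 200], [-0.6, 4.15, 1.6, 0, 200]]])

```text
time: 34.75
ee_pos: [0.5952, -0.2714, 0.0651]
ee_rot: [[1.0, 0.004, -0.001], [0.004, -1.0, 0.001], [-0.001, -0.001, -1.0]]
force: [0.8, -0.1, -0.3]
grip_width: 0.0245
finger_force: 32.0
```

Call:
arm_command(series=[[[0, 0, 0, 0, 150], [0, 0, 0, 0, 150], [0, 0, 0, 0, 150], [0, 0, -1.5, 0, 150], [0, -1, -3.3, 0, 150], [0, -2.6, -5, 0, 100], [0, -4.2, -7, 0, 100], [0, -5.8, -7, 0, 100], [0, -7.4, -7, 0, 100], [0, -7.4, -7, 0, 100]]])

```text
time: 35.75
ee_pos: [0.595, -0.0495, 0.2779]
ee_rot: [[1.0, 0.002, 0.003], [0.002, -1.0, -0.0], [0.003, 0.0, -1.0]]
force: [-0.2, -0.5, -0.8]
grip_width: 0.0518
finger_force: 0.0
```

Run:
```python
from h import *
c,im=snap('wrist','s');np.savez("pics/s.npz",**c)
for k in blobs(cv2.morphologyEx(hsv(im,(8,110,120),(32,255,255)),cv2.MORPH_OPEN,np.ones((3,3))),40):
    w=cv2.minAreaRect((ray(c,k[:,0,:],.029)[:,:2]*1000).astype(np.float32));print(np.round(w[0]),np.round(w[1]),round(w[2]))
bracket(c,im);move_to([.6,.06,.28],0)
```

```text
[ 595. -251.] [82. 67.] 2
[ 743. -154.] [ 9. 90.] 0
[ 551. -351.] [32.  7.] 12
rect mm [539.9  55.8] [236.2 110. ] 77.38
t 35.8 pos [ 0.5954 -0.0438  0.2795] yaw 0.3 -> shift [ 0.17 -3.46 -0.01] turn 0.04
```

All the plugs are in the bin. Now I re-seat the bracket: first a look from above it.

Call:
arm_command(series=[[[-0.2, -1.6, 0, 0, 99], [-0.2, -3.1, 0, 0, 99], [-0.2, -3.1, 0, 0, 99], [-0.2, -3.1, 0, 0, 99], [-0.2, -3.1, 0, 0, 99]]])

```text
time: 36.3
ee_pos: [0.5888, 0.0405, 0.2756]
ee_rot: [[1.0, 0.001, 0.0], [0.001, -1.0, -0.001], [0.0, 0.001, -1.0]]
force: [0.2, -0.0, -0.3]
grip_width: 0.0522
finger_force: 0.0
```

Run:
```python
from h import *
c,im=snap('wrist','t');np.savez("pics/t.npz",**c)
r=bracket(c,im)[0]; y=np.radians(r[2]-90); y=(y+np.pi/4)%(np.pi/2)-np.pi/4
print(np.degrees(y)); g=np.array(r[0])+26*np.array([np.cos(y),np.sin(y)]);print("grip",g)
move_to([*g/1000,.10],np.degrees(y))
```

```text
rect mm [540.7  50.9] [227.9 108.4] 77.4
-12.596748352050785
grip [566.0442016   45.27560808]
t 36.4 pos [0.5888 0.0402 0.2755] yaw -0.0 -> shift [-0.76 -0.17  5.85] turn 1.57
```

View pics/t.png

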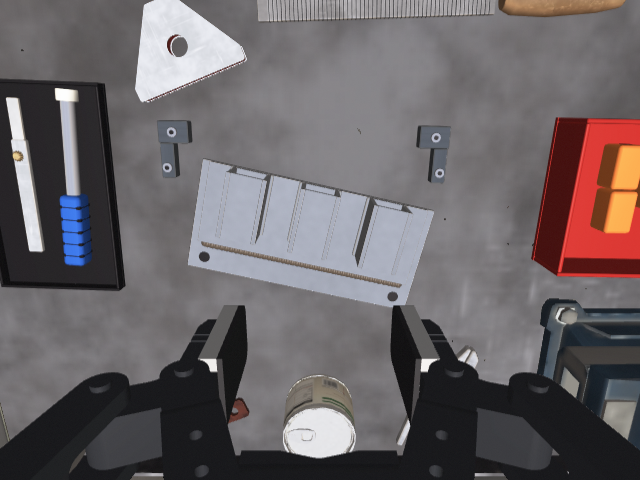

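The view shows the bracket at about (310,235), turned −12.6°, with the area between the stops clear. The plugs are in the bin (orange at 595–640, 145–232) and both tools are in the tray.

Call:
arm_command(series=[[[-0.76, -0.17, 2, 0.8, 99], [-0.76, -0.17, 4, 1.57, 99], [-0.76, -0.17, 5.8, 1.57, 99], [-0.76, -0.17, 5.8, 1.57, 99], [-0.76, -0.17, 5.8, 1.57, 99], [-0.76, -0.17, 5.8, 1.57, 99]]])

```text
time: 36.95
ee_pos: [0.5664, 0.0454, 0.1019]
ee_rot: [[0.976, -0.218, 0.0], [-0.218, -0.976, -0.0], [0.0, 0.0, -1.0]]
force: [1.7, 0.2, 0.1]
grip_width: 0.0521
finger_force: 0.0
```

Run:
```python
from h import *
c,im=snap('wrist')
move_to([.566,.0453,.018],-12.6)
```

```text
t 37.0 pos [0.5675 0.0455 0.1033] yaw -12.5 -> shift [-0.05  0.02  2.84] turn 0.01
```

Call:
arm_command(series=[[[-0.02, 0, 1.0, 0, 99], [-0.02, 0, 1.8, 0, 99], [-0.02, 0, 2.4, 0, 99], [-0.02, 0, 2.8, 0, 99], [-0.02, 0, 2.8, 0, 99], [-0.02, 0, 2.8, 0, 99], [-0.02, 0, 2.8, 0, 180], [-0.02, 0, 2.8, 0, 180], [-0.02, 0, 2.8, 0, 180], [-0.02, 0, 2.8, 0, 180]]])

```text
time: 38.0
ee_pos: [0.5668, 0.0462, 0.0192]
ee_rot: [[0.976, -0.216, 0.003], [-0.216, -0.976, -0.001], [0.003, 0.0, -1.0]]
force: [-1.2, -2.2, 7.0]
grip_width: 0.0354
finger_force: 32.7
```

Run:
```python
from h import *
move_to([.558,.0549,.018],-1)
move_to([.587,.0546,.018],-1)
move_to([.604,.0546,.018],-1)
```

```text
t 38.0 pos [0.5668 0.0462 0.0192] yaw -12.5 -> shift [-0.35 -0.22  0.04] turn -1.43
t 38.0 pos [0.5668 0.0462 0.0192] yaw -12.5 -> shift [ 0.6  -0.42  0.04] turn -1.43
t 38.0 pos [0.5668 0.0462 0.0192] yaw -12.5 -> shift [ 1.15 -0.54  0.04] turn -1.43
```

Call:
arm_command(series=[[[-0.2, -0.07, 0, -0.3, 180], [-0.35, -0.14, 0, -0.8, 180], [-0.35, -0.22, 0, -1.43, 180], [-0.35, -0.22, 0, -1.43, 180], [-0.35, -0.22, 0, -1.43, 180], [0, -0.29, 0, -1.43, 180], [0.3, -0.36, 0, -1.43, 180], [0.6, -0.42, 0, -1.43, 180], [0.6, -0.42, 0, -1.43, 180], [0.6, -0.42, 0, -1.43, 180]]])

```text
time: 39.0
ee_pos: [0.5853, 0.0554, 0.0188]
ee_rot: [[1.0, -0.018, -0.001], [-0.018, -1.0, 0.0], [-0.001, -0.0, -1.0]]
force: [-6.4, 1.4, 9.4]
grip_width: 0.0355
finger_force: 33.7
```

Run:
```python
from h import *
move_to([.604,.0546,.018],-1)
```

```text
t 39.0 pos [0.5853 0.0554 0.0188] yaw -1.0 -> shift [0.62 0.02 0.03] turn -0.0
```

Call:
arm_command(series=[[[0.25, 0.01, 0, 0, 180], [0.45, 0.01, 0, 0, 180], [0.62, 0.01, 0, 0, 180], [0.7, 0.01, 0, 0, 180], [0.7, 0.01, 0, 0, 180]]])

```text
time: 39.5
ee_pos: [0.604, 0.055, 0.0189]
ee_rot: [[1.0, -0.018, -0.006], [-0.018, -1.0, 0.0], [-0.006, -0.0, -1.0]]
force: [-16.9, -0.4, 19.8]
grip_width: 0.0353
finger_force: 34.9
```

Call:
arm_command(series=[[[0.07, 0, 0, 0, 180], [0.07, 0, 0, 0, 180], [0.07, 0, 0, 0, 180]]])

```text
time: 39.8
ee_pos: [0.6041, 0.055, 0.019]
ee_rot: [[1.0, -0.017, -0.01], [-0.017, -1.0, 0.0], [-0.01, -0.0, -1.0]]
force: [-24.0, 0.5, 26.3]
grip_width: 0.0355
finger_force: 35.9
```

Call:
arm_command(series=[[[-0.1, 0, 0, 0, 180], [-0.1, 0, 0, 0, 99], [-0.1, 0, 0, 0, 99], [-0.1, 0, 0, 0, 99], [-0.1, 0, -1.0, 0, 99], [-0.1, 0, -3.0, 0, 99], [-0.1, 0, -6, 0, 99], [0, 0, -8.5, 0, 99], [0, 0, -8.5, 0, 99], [0, 0, -8.5, 0, 99]]])

```text
time: 40.8
ee_pos: [0.6108, 0.0543, 0.2783]
ee_rot: [[1.0, -0.018, 0.008], [-0.018, -1.0, -0.001], [0.008, 0.001, -1.0]]
force: [0.6, 0.5, -0.3]
grip_width: 0.0523
finger_force: 0.0
```

Run:
```python
from h import *
c,im=snap('wrist','u');np.savez('pics/u.npz',**c)
bracket(c,im)
for (x,y,w,h) in [(160,112,60,100),(412,112,70,100)]:
    m=cv2.inRange(cv2.cvtColor(im[y:y+h,x:x+w],cv2.COLOR_BGR2HSV),(95,25,40),(125,120,135));q=blobs(m,100)[0]+[x,y]
    print((ray(c,q[:,0],.014)[:,:2]*1000).min(0).round(1),(ray(c,q[:,0],.014)[:,:2]*1000).max(0).round(1))
move_to([.62,.31,.2],0)
```

```text
rect mm [576.   55.7] [229.7 109. ] 88.97
[635.3 161.5] [653.3 187.7]
[630.1 -79. ] [648.1 -52.7]
t 40.9 pos [0.6121 0.0541 0.2815] yaw -1.0 -> shift [ 0.07 -8.53  2.71] turn -0.13
```

The bracket is seated again at (576.0, 55.7), yaw −1.03°. Now the soapstone.

Run:
```python
from h import *
move_to([.595,.3215,.06],-2)
```

```text
t 40.9 pos [0.6121 0.0541 0.2815] yaw -1.0 -> shift [-0.82 -8.91  7.37] turn 0.12
```

Call:
arm_command(series=[[[-0.3, -1.6, 1, 0.12, 177], [-0.5, -3.2, 2, 0.12, 177], [-0.7, -4.8, 3, 0.12, 177], [-0.8, -6.4, 4, 0.12, 177], [-0.8, -8.0, 5, 0.12, 177], [-0.8, -8.9, 6, 0.12, 177], [-0.8, -8.9, 7.3, 0.12, 177], [-0.8, -8.9, 7.3, 0.12, 177], [-0.8, -8.9, 7.3, 0.12, 177], [-0.8, -8.9, 7.3, 0.12, 177]]])

```text
time: 41.85
ee_pos: [0.5911, 0.3213, 0.0553]
ee_rot: [[0.999, -0.036, 0.003], [-0.036, -0.999, 0.001], [0.003, -0.001, -1.0]]
force: [1.0, 0.0, 0.2]
grip_width: 0.0263
finger_force: 0.0
```

Run:
```python
from h import *
c,im=snap('wrist','v')
move_to([.595,.3215,.005],-2)
for k in blobs(cv2.inRange(im[:,250:400],(190,190,190),(255,255,255)),200):
    r=cv2.minAreaRect(k+[250,0]);print("white",np.round(r[0],1),np.round(r[1],1),round(r[2],1),(ray(c,cv2.boxPoints(r),.009)[:,:2]*1000).round(0).tolist())
```

```text
t 41.9 pos [0.5917 0.3213 0.0563] yaw -2.1 -> shift [ 0.1  -0.01  1.71] turn -0.01
white [317. 238.] [302.  30.] 90.0 [[675.0, 326.0], [674.0, 313.0], [529.0, 317.0], [530.0, 332.0]]
```

Call:
arm_command(series=[[[0.1, 0, 0.7, 0, 177], [0.1, 0, 1.4, 0, 177], [0.1, 0, 1.68, 0, 177], [0.1, 0, 1.68, 0, 177], [0.1, 0, 1.68, 0, 177], [0.1, 0, 1.68, 0, 235], [0.1, 0, 1.68, 0, 235], [0.1, 0, 1.68, 0, 235], [0.1, 0, 1.68, 0, 235]]], grip_force=40)

```text
time: 42.8
ee_pos: [0.5937, 0.322, 0.0049]
ee_rot: [[0.999, -0.035, 0.003], [-0.035, -0.999, 0.001], [0.003, -0.001, -1.0]]
force: [-0.5, -1.8, 6.8]
grip_width: 0.0122
finger_force: 39.5
```

Call:
arm_command(series=[[[0, 0, -0.5, 0, 235], [0, 0, -1.5, 0, 235], [0, 0, -3, 0, 235], [0, 0, -3, 0, 235], [0, 0, -3, 0, 235]]])

```text
time: 43.3
ee_pos: [0.5937, 0.3223, 0.0958]
ee_rot: [[0.999, -0.035, 0.004], [-0.035, -0.999, 0.001], [0.004, -0.002, -1.0]]
force: [0.3, -0.3, -0.6]
grip_width: 0.012
finger_force: 39.2
```

Run:
```python
from h import *
c,im=snap('wrist','w')
o=manip.get_obs();print(o["grip_width"])
for k in blobs(cv2.inRange(im[:240,250:400],(190,190,190),(255,255,255)),200):
    r=cv2.boundingRect(k+[250,0]);print("white",r)
```

```text
0.012095554482305908
white (299, 87, 40, 153)
```

Run:
```python
from h import *
o=manip.get_obs();c=manip.calibration('wrist')
for z in (-.008,-.001,.006): print("tip pred",proj(c,o["ee_pos"]+o["ee_rot"]@np.array([.0805,0,z])))
im=cv2.imread('pics/w.png');k=blobs(cv2.inRange(im[:240,250:400],(190,190,190),(255,255,255)),200)[0][:,0]+[250,0];print("tip px",k[k[:,1]<k[:,1].min()+3].mean(0))
# weld from u
c=dict(np.load('pics/u.npz'));im=cv2.imread('pics/u.png')
m=hsv(im,(3,40,30),(25,255,200));b=[k for k in blobs(m,50) if 200<k[:,0,1].mean()<300 and 150<k[:,0,0].mean()<480]
for k in b:
    w=cv2.minAreaRect((ray(c,k[:,0],.009)[:,:2]*1000).astype(np.float32));print("weld",np.round(w[0],1),np.round(w[1],1),round(w[2],2))
y=np.radians(-1.03);ctr=np.array([576.7,55.3]);u=np.array([np.cos(y),np.sin(y)]);v=np.array([-u[1],u[0]])
s=ctr-27.5*u+96*v;p=s-80.5*u;print("seam start",s,"tcp",p)
move_to([*p/1000,.09],-1.03);move_to([*p/1000,.011],-1.03)
```

```text
tip pred [[320.63669965  87.75543265]]
tip pred [[320.50770726  88.89044233]]
tip pred [[320.39110326  89.91644591]]
tip px [319.          87.21212121]
weld [548.6  56. ] [203.7   2.1] 88.96
seam start [550.93013206 151.77882621] tcp [470.44313925 153.22588801]
t 43.4 pos [0.5924 0.3218 0.0938] yaw -2.0 -> shift [-3.87  5.76  0.12] turn -0.12
t 43.4 pos [0.5924 0.3218 0.0938] yaw -2.0 -> shift [-3.87  5.76  2.75] turn -0.12
```

Call:
arm_command(series=[[[-0.9, 1.4, 0, -0.12, 235], [-1.8, 2.7, 0, -0.12, 235], [-2.7, 4, 0, -0.12, 235], [-3.6, 5.3, 0, -0.12, 235], [-3.87, 5.76, 0, -0.12, 235], [-3.87, 5.76, 0.6, -0.12, 235], [-3.87, 5.76, 1.2, -0.12, 235], [-3.87, 5.76, 1.8, -0.12, 235], [-3.87, 5.76, 1.8, -0.12, 235], [-3.87, 5.76, 1.8, -0.12, 235]]])

```text
time: 44.35
ee_pos: [0.4693, 0.153, 0.0382]
ee_rot: [[1.0, -0.018, -0.003], [-0.018, -1.0, -0.0], [-0.003, 0.0, -1.0]]
force: [-0.4, 0.3, 0.0]
grip_width: 0.0121
finger_force: 39.3
```

Run:
```python
from h import *
o=manip.get_obs();move_to([.4704,.1532,.011],-1.03)
c,im=snap('wrist','x');s,i2=snap('scene','x2')
T=o["ee_pos"]+o["ee_rot"]@np.array([[.0805],[0],[-.001]]).ravel();print("pred tip",T,proj(c,T),proj(s,T))
x0,y0=(proj(s,T)[0].round().astype(int)-[32,25]);x1,y1=(proj(c,T)[0].round().astype(int)-[64,50])
cv2.imwrite("pics/x3.png",np.hstack([cv2.resize(i2[y0:y0+50,x0:x0+64],(400,312),interpolation=cv2.INTER_CUBIC),cv2.resize(im[max(y1,0):y1+100,x1:x1+128],(400,312),interpolation=cv2.INTER_CUBIC)]));print(x0,y0,x1,y1)
```

```text
t 44.4 pos [0.4693 0.153  0.0382] yaw -1.0 -> shift [ 0.04 -0.01  0.9 ] turn -0.0
pred tip [0.54976979 0.15153703 0.0389194 ] [[320.52896916  88.95940113]] [[252.97706067 311.0510832 ]]
221 286 257 39
```

View pics/x3.png

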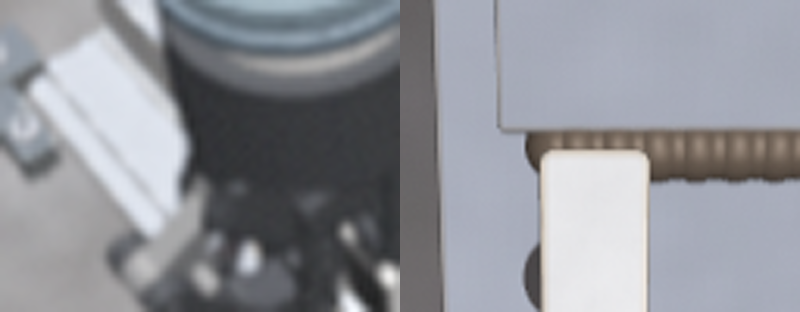

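The wrist crop shows the chalk tip's end (row ~87) over the weld's left end (band rows 81–96). In the scene crop the tip is at about (205,184), a few pixels lower than predicted, so I triangulate its height before going down.

Run:
```python
from h import *
c=manip.calibration('wrist');s=manip.calibration('scene')
im=cv2.imread('pics/x.png');i2=cv2.imread('pics/x2.png')
for px in [(253.8,315.3),(253.5,314.5),(253.8,316.4)]: print(tri(c,(319.5,87.2),s,px)*1000)
g=cv2.cvtColor(i2,cv2.COLOR_BGR2GRAY);print(g[308:326,246:260])
```

```text
[552.28984669 151.18632664  21.08107952]
[552.21192495 151.35340266  24.12965394]
[552.55320132 151.33168947  17.15216656]
[[226 226 227 220 174  92  48  51  52  52  51  54  53  53]
 [225 226 227 222 183 103  51  50  53  50  52  53  53  53]
 [226 226 227 222 182 101  51  50  51  51  51  53  55  52]
 [227 227 227 219 162  79  47  49  51  53  51  53  52  55]
 [227 227 226 209 141  65  50  49  51  53  53  52  53  53]
 [226 227 222 187 113  60  61  57  50  52  49  53  53  52]
 [227 226 219 162  84  67  88  83  62  51  52  54  58  61]
 [227 227 217 154  77  81 111 109  81  60  57  67  77  79]
 [226 228 219 161  93 107 127 120  94  68  63  72  83  86]
 [225 228 220 174 126 142 148 125  89  72  66  69  72  71]
 [216 224 219 185 155 163 161 124  85  72  71  69  65  62]
 [206 209 211 191 170 168 161 117  81  75  74  69  65  62]
 [215 192 191 177 169 168 157 107  72  73  72  66  65  61]
 [218 188 173 169 168 169 155  98  66  67  67  66  63  60]
 [208 180 168 168 168 167 149  97  66  72  68  62  58  60]
 [185 171 168 168 166 154 131 100  97 110  90  61  54  58]
 [169 168 168 166 155 134 113 109 125 140 107  70  59  71]
 [167 168 166 157 135 112 105 112 132 134  99  74  67 103]]
```

That scene feature is the finger pad and not the tip, so I go down in small steps and watch the force.

Call:
arm_command(series=[[[0.0, 0, 0.2, 0, 235], [0, 0, 0.4, 0, 235], [0.0, 0, 0.55, 0, 235], [0.0, 0, 0.7, 0, 235], [0.0, 0, 0.7, 0, 235], [0, 0, 0.7, 0, 235]]])

```text
time: 45.05
ee_pos: [0.4703, 0.153, 0.0178]
ee_rot: [[1.0, -0.018, -0.0], [-0.018, -1.0, -0.0], [-0.0, 0.0, -1.0]]
force: [-0.3, -0.5, -1.1]
grip_width: 0.0123
finger_force: 39.3
```

Call:
arm_command(series=[[[0.02, 0, 0.07, 0, 235], [0.02, 0, 0.14, 0, 235], [0.02, 0, 0.18, 0, 235], [0.02, 0, 0.18, 0, 235]]])

```text
time: 45.45
ee_pos: [0.4709, 0.153, 0.0124]
ee_rot: [[1.0, -0.018, -0.0], [-0.018, -1.0, -0.0], [-0.0, 0.0, -1.0]]
force: [-0.6, 0.4, 0.1]
grip_width: 0.0121
finger_force: 39.3
```

Run:
```python
from h import *
o=manip.get_obs();move_to([.4704,.1532,.011],-1.03)
print(o["force"],o["wrist_torque"])
c,im=snap('wrist','y')
T=o["ee_pos"]+o["ee_rot"]@np.array([.0805,0,-.001]);print(T,proj(c,T))
k=blobs(cv2.inRange(im[:200,280:360],(215,215,215),(255,255,255)),100)
for b in k[:2]: b=b[:,0]+[280,0];print(b.min(0),b.max(0))
m=hsv(im,(3,40,30),(25,255,200))
for b in blobs(m,100):
    if b[:,0,1].mean()<140: print("weld px",b[:,0].min(0),b[:,0].max(0),ray(c,b[:,0],.009)[:,:2].min(0)*1000,ray(c,b[:,0],.009)[:,:2].max(0)*1000)
```

```text
t 45.5 pos [0.4709 0.153  0.0124] yaw -1.0 -> shift [-0.02 -0.01  0.05] turn -0.0
[-0.59627924  0.40244692  0.14425411] [-0.01603616 -0.01748843  0.05481903]
[0.55133946 0.15156293 0.01333232] [[320.50322854  88.96189538]]
[304  89] [335 199]
weld px [294  81] [639 100] [546.40348522  49.52380036] [553.71218617 159.97868126]
```

Call:
arm_command(series=[[[0, 0, 0.04, 0, 235], [0, 0, 0.06, 0, 235], [0, 0, 0.06, 0, 235], [0, 0.15, 0.06, 0, 235], [0, 0.3, 0.06, 0, 235], [0, 0.45, 0.06, 0, 235], [0, 0.6, 0.06, 0, 235], [0, 0.75, 0.06, 0, 235], [0, 0.9, 0.06, 0, 235], [0, 1.05, 0.06, 0, 235]]])

```text
time: 46.5
ee_pos: [0.4705, 0.1211, 0.0108]
ee_rot: [[1.0, -0.018, 0.0], [-0.018, -1.0, 0.0], [0.0, -0.0, -1.0]]
force: [0.5, 0.0, -0.2]
grip_width: 0.0124
finger_force: 39.3
```

Run:
```python
from h import *
o=manip.get_obs();print(o["ee_pos"],o["force"])
c,im=snap('wrist','z')
for b in blobs(hsv(im,(3,40,30),(25,255,200)),100):
    if b[:,0,1].mean()<140: print("weld px",b[:,0].min(0),b[:,0].max(0),(ray(c,b[:,0],.009)[:,:2].min(0)*1000).round(1),(ray(c,b[:,0],.009)[:,:2].max(0)*1000).round(1))
```

```text
[0.47045328 0.12108871 0.01077705] [ 0.53442701  0.03543994 -0.16241482]
weld px [197  82] [639 101] [546.   18.7] [553.7 158.5]
```

Call:
arm_command(series=[[[0, 0.15, 0, 0, 235], [0, 0.3, 0, 0, 235], [0, 0.45, 0, 0, 235], [0, 0.6, 0, 0, 235], [0, 0.75, 0, 0, 235], [0, 0.9, 0, 0, 235], [0, 1.05, 0, 0, 235], [0, 1.2, 0, 0, 235], [0, 1.35, 0, 0, 235], [0, 1.5, 0, 0, 235]]])

```text
time: 47.55
ee_pos: [0.4696, 0.0762, 0.0108]
ee_rot: [[1.0, -0.018, -0.0], [-0.018, -1.0, 0.0], [-0.0, -0.0, -1.0]]
force: [-0.6, 0.7, -0.3]
grip_width: 0.0126
finger_force: 39.3
```

Call:
arm_command(series=[[[0, 0.15, 0, 0, 235], [0, 0.3, 0, 0, 235], [0, 0.45, 0, 0, 235], [0, 0.6, 0, 0, 235], [0, 0.75, 0, 0, 235], [0, 0.9, 0, 0, 235], [0, 1.05, 0, 0, 235], [0, 1.2, 0, 0, 235], [0, 1.35, 0, 0, 235], [0, 1.5, 0, 0, 235]]])

```text
time: 48.55
ee_pos: [0.4688, 0.0312, 0.0108]
ee_rot: [[1.0, -0.018, 0.0], [-0.018, -1.0, -0.0], [0.0, 0.0, -1.0]]
force: [-0.7, -0.2, -1.1]
grip_width: 0.012
finger_force: 39.3
```

Call:
arm_command(series=[[[0, 0.15, 0, 0, 235], [0, 0.3, 0, 0, 235], [0, 0.45, 0, 0, 235], [0, 0.6, 0, 0, 235], [0, 0.75, 0, 0, 235], [0, 0.9, 0, 0, 235], [0, 1.05, 0, 0, 235], [0, 1.2, 0, 0, 235], [0, 1.35, 0, 0, 235], [0, 1.5, 0, 0, 235]]])

```text
time: 49.55
ee_pos: [0.468, -0.0138, 0.0108]
ee_rot: [[1.0, -0.018, -0.0], [-0.018, -1.0, 0.0], [-0.0, -0.0, -1.0]]
force: [0.0, -0.2, -0.7]
grip_width: 0.0121
finger_force: 39.3
```

Call:
arm_command(series=[[[0, 0.15, 0, 0, 235], [0, 0.3, 0, 0, 235], [0, 0.45, 0, 0, 235], [0, 0.6, 0, 0, 235], [0, 0.75, 0, 0, 235], [0, 0.85, 0, 0, 235], [0, 0.85, 0, 0, 235], [0, 0.85, 0, 0, 235]]])

```text
time: 50.35
ee_pos: [0.4675, -0.0389, 0.0108]
ee_rot: [[1.0, -0.018, -0.0], [-0.018, -1.0, 0.0], [-0.0, -0.0, -1.0]]
force: [0.0, -0.1, 0.1]
grip_width: 0.0121
finger_force: 39.3
```

Run:
```python
from h import *
o=manip.get_obs();print(o["ee_pos"],o["force"])
c,im=snap('wrist','zz')
for b in blobs(hsv(im,(3,40,30),(25,255,200)),100):
    if b[:,0,1].mean()<140: print("weld px",b[:,0].min(0),b[:,0].max(0),(ray(c,b[:,0],.009)[:,:2].min(0)*1000).round(1),(ray(c,b[:,0],.009)[:,:2].max(0)*1000).round(1))
k=blobs(cv2.inRange(im[:200,280:360],(215,215,215),(255,255,255)),100)[0][:,0]+[280,0];print(k.min(0),k.max(0))
```

```text
[ 0.46752303 -0.03894987  0.01076262] [ 0.00655036 -0.12054836  0.10323386]
weld px [ 0 81] [343 100] [545.2 -47.5] [552.   61.1]
[304  89] [334 199]
```

Call:
arm_command(series=[[[0, 0, 0.04, 0, 235], [0, 0, 0.07, 0, 235], [0, 0, 0.07, 0, 235], [0, 0, 0.07, 0, 235]]])

```text
time: 50.8
ee_pos: [0.4675, -0.0388, 0.0086]
ee_rot: [[1.0, -0.018, -0.0], [-0.018, -1.0, 0.0], [-0.0, -0.0, -1.0]]
force: [-0.4, 0.3, 0.1]
grip_width: 0.012
finger_force: 39.3
```

Call:
arm_command(series=[[[0, 0, 0.04, 0, 235], [0, 0, 0.07, 0, 235], [0, 0, 0.07, 0, 235], [0, 0, 0.07, 0, 235]]])

```text
time: 51.2
ee_pos: [0.4676, -0.0389, 0.0067]
ee_rot: [[1.0, -0.018, 0.0], [-0.018, -1.0, -0.0], [0.0, 0.0, -1.0]]
force: [-0.1, 0.3, 1.5]
grip_width: 0.0121
finger_force: 39.5
```

The tip touches only about 3.5 mm below the height I swept at. I'll repeat the pass closer to the bead to be sure.

Call:
arm_command(series=[[[0, 0, -0.5, 0, 235], [0, 0, -1.3, 0, 235], [0, -1.2, -1.3, 0, 235], [0, -2.5, -1.3, 0, 235], [0, -3.8, -1.3, 0, 235], [0, -5.1, -1.3, 0, 235], [0, -6.4, -1.3, 0, 235], [0, -6.4, -1.3, 0, 235], [0, -6.4, -1.3, 0, 235], [0, -6.4, -1.3, 0, 235]]])

```text
time: 52.2
ee_pos: [0.4708, 0.1524, 0.0454]
ee_rot: [[1.0, -0.018, -0.0], [-0.018, -1.0, -0.0], [-0.0, 0.0, -1.0]]
force: [-0.4, 0.3, -1.0]
grip_width: 0.0125
finger_force: 39.3
```

Run:
```python
from h import *
o=manip.get_obs();c,im=snap('wrist')
k=blobs(cv2.inRange(im[:200,280:360],(215,215,215),(255,255,255)),100)[0][:,0]+[280,0];print(k.min(0),k.max(0))
move_to([.4706,.1530,.0082],-1.03)
```

```text
[304  89] [335 199]
t 52.2 pos [0.471  0.1521 0.0454] yaw -1.1 -> shift [-0.01 -0.03  1.24] turn -0.01
```

Call:
arm_command(series=[[[0, -0.03, 0.3, 0, 235], [0, -0.03, 0.6, 0, 235], [0, -0.03, 0.9, 0, 235], [0, -0.03, 1.1, 0, 235], [0, -0.03, 1.2, 0, 235], [0, -0.03, 1.24, 0, 235], [0, -0.03, 1.24, 0, 235], [0, -0.03, 1.24, 0, 235]]])

```text
time: 53.05
ee_pos: [0.4713, 0.154, 0.0086]
ee_rot: [[1.0, -0.018, 0.001], [-0.018, -1.0, 0.0], [0.001, -0.0, -1.0]]
force: [0.5, -0.2, -1.0]
grip_width: 0.0125
finger_force: 39.3
```

Call:
arm_command(series=[[[0, 0.15, 0, 0, 235], [0, 0.3, 0, 0, 235], [0, 0.45, 0, 0, 235], [0, 0.6, 0, 0, 235], [0, 0.75, 0, 0, 235], [0, 0.9, 0, 0, 235], [0, 1.05, 0, 0, 235], [0, 1.2, 0, 0, 235], [0, 1.35, 0, 0, 235], [0, 1.5, 0, 0, 235]]])

```text
time: 54.05
ee_pos: [0.4702, 0.1086, 0.0084]
ee_rot: [[1.0, -0.018, -0.0], [-0.018, -1.0, 0.0], [-0.0, -0.0, -1.0]]
force: [-0.4, 0.8, -0.1]
grip_width: 0.0122
finger_force: 39.3
```

Call:
arm_command(series=[[[0, 0.15, 0, 0, 235], [0, 0.3, 0, 0, 235], [0, 0.45, 0, 0, 235], [0, 0.6, 0, 0, 235], [0, 0.75, 0, 0, 235], [0, 0.9, 0, 0, 235], [0, 1.05, 0, 0, 235], [0, 1.2, 0, 0, 235], [0, 1.35, 0, 0, 235], [0, 1.5, 0, 0, 235]]])

```text
time: 55.05
ee_pos: [0.4694, 0.0636, 0.0084]
ee_rot: [[1.0, -0.018, -0.0], [-0.018, -1.0, -0.0], [-0.0, 0.0, -1.0]]
force: [-0.5, 0.1, -0.7]
grip_width: 0.0122
finger_force: 39.3
```

Call:
arm_command(series=[[[0, 0.15, 0, 0, 235], [0, 0.3, 0, 0, 235], [0, 0.45, 0, 0, 235], [0, 0.6, 0, 0, 235], [0, 0.75, 0, 0, 235], [0, 0.9, 0, 0, 235], [0, 1.05, 0, 0, 235], [0, 1.2, 0, 0, 235], [0, 1.35, 0, 0, 235], [0, 1.5, 0, 0, 235]]])

```text
time: 56.05
ee_pos: [0.4686, 0.0186, 0.0084]
ee_rot: [[1.0, -0.018, -0.0], [-0.018, -1.0, 0.0], [-0.0, -0.0, -1.0]]
force: [1.6, -0.1, 0.2]
grip_width: 0.0122
finger_force: 39.3
```

Call:
arm_command(series=[[[0, 0.15, 0, 0, 235], [0, 0.3, 0, 0, 235], [0, 0.45, 0, 0, 235], [0, 0.6, 0, 0, 235], [0, 0.75, 0, 0, 235], [0, 0.9, 0, 0, 235], [0, 1.05, 0, 0, 235], [0, 1.2, 0, 0, 235], [0, 1.35, 0, 0, 235], [0, 1.5, 0, 0, 235]]])

```text
time: 57.05
ee_pos: [0.4678, -0.0264, 0.0084]
ee_rot: [[1.0, -0.018, -0.0], [-0.018, -1.0, 0.0], [-0.0, -0.0, -1.0]]
force: [0.7, 0.4, 0.3]
grip_width: 0.012
finger_force: 39.3
```

Call:
arm_command(series=[[[0, 0.15, 0, 0, 235], [0, 0.3, 0, 0, 235], [0, 0.4, 0, 0, 235], [0, 0.4, 0, 0, 235], [0, 0.4, 0, 0, 235]]])

```text
time: 57.55
ee_pos: [0.4675, -0.038, 0.0083]
ee_rot: [[1.0, -0.018, -0.0], [-0.018, -1.0, 0.0], [-0.0, -0.0, -1.0]]
force: [0.3, 0.2, -0.3]
grip_width: 0.0123
finger_force: 39.3
```

Run:
```python
from h import *
move_to([.595,.3215,.09],-2)
c,im=snap('wrist')
for b in blobs(hsv(im,(3,40,30),(25,255,200)),100):
    if b[:,0,1].mean()<140: print("weld px",b[:,0].min(0),b[:,0].max(0),(ray(c,b[:,0],.009)[:,:2].min(0)*1000).round(1),(ray(c,b[:,0],.009)[:,:2].max(0)*1000).round(1))
```

```text
t 57.5 pos [ 0.4675 -0.038   0.0083] yaw -1.0 -> shift [  4.03 -12.06  -2.72] turn 0.12
weld px [ 0 80] [346 100] [545.  -47.4] [552.1  60.3]
```

Call:
arm_command(series=[[[0, 0, -1.2, 0, 235], [0, 0, -2.7, 0, 235], [0.5, -1.5, -2.7, 0.12, 235], [1, -3, -2.7, 0.12, 235], [1.5, -4.5, -2.7, 0.12, 235], [2, -6, -2.7, 0.12, 235], [2.5, -7.5, -2.7, 0.12, 235], [3, -9, -2.7, 0.12, 235], [3.5, -10.5, -2.7, 0.12, 235], [4.03, -12.06, -2.7, 0.12, 235]]])

```text
time: 58.6
ee_pos: [0.5949, 0.3236, 0.0891]
ee_rot: [[0.999, -0.034, -0.0], [-0.034, -0.999, -0.0], [-0.0, 0.0, -1.0]]
force: [1.0, -0.6, -0.7]
grip_width: 0.0121
finger_force: 39.3
```

Call:
arm_command(series=[[[0, 0, 0, 0, 235], [0, 0, 0, 0, 235]]])

```text
time: 58.8
ee_pos: [0.5942, 0.3228, 0.0884]
ee_rot: [[0.999, -0.032, -0.001], [-0.032, -0.999, -0.001], [-0.001, 0.001, -1.0]]
force: [-0.0, -1.1, 0.2]
grip_width: 0.0121
finger_force: 39.4
```

Run:
```python
from h import *
move_to([.593,.3215,.009],-2)
```

```text
t 58.8 pos [0.5942 0.3228 0.0884] yaw -1.8 -> shift [-0.04  0.04  2.65] turn 0.02
```

Call:
arm_command(series=[[[-0.04, 0.04, 0.8, 0, 235], [-0.04, 0.04, 1.6, 0, 235], [-0.04, 0.04, 2.2, 0, 235], [-0.04, 0.04, 2.68, 0, 235], [-0.04, 0.04, 2.68, 0, 235], [-0.04, 0.04, 2.68, 0, 235], [-0.04, 0.04, 2.68, 0, 177], [-0.04, 0.04, 2.68, 0, 177], [-0.04, 0.04, 2.68, 0, 177]]])

```text
time: 59.7
ee_pos: [0.5944, 0.3206, 0.0101]
ee_rot: [[0.999, -0.035, 0.002], [-0.035, -0.999, 0.001], [0.002, -0.001, -1.0]]
force: [-0.3, -0.2, 0.1]
grip_width: 0.026
finger_force: 0.0
```

Call:
arm_command(series=[[[0, 0, -1, 0, 177], [0, 0, -2.5, 0, 177], [0.3, 0.8, -4, 0, 177], [0.3, 2, -5.5, 0, 177], [0.3, 3.5, -7, 0, 177], [0.3, 5, -8.5, 0, 177], [0.3, 6.5, -9, 0, 177], [0.3, 8, -9, 0, 177], [0.3, 9, -9, 0, 177], [0.3, 9, -9, 0, 177]]])

```text
time: 60.7
ee_pos: [0.5939, 0.0449, 0.2809]
ee_rot: [[0.999, -0.04, 0.003], [-0.04, -0.999, -0.002], [0.003, 0.002, -1.0]]
force: [0.4, 0.5, 0.6]
grip_width: 0.026
finger_force: 0.0
```

Run:
```python
from h import *
c,im=snap('wrist','fin')
o=manip.get_obs();print(o["ee_pos"],o["time"],o["force"])
bracket(c,im)
for k in blobs(hsv(im,(100,120,60),(125,255,255)),300): print("blue",(ray(c,cv2.minAreaRect(k)[0],.015)*1000).round(0))
for k in blobs(cv2.inRange(im[:330,:130],(190,190,190),(255,255,255)),30):
    r=cv2.minAreaRect(k);print("white",np.round(r[0]),np.round(r[1]),(ray(c,cv2.boxPoints(r),.009)[:,:2]*1000).round(0).tolist())
```

```text
[0.59367948 0.04689093 0.28024209] 60.75 [ 0.04152118 -0.1610814  -0.68704543]
rect mm [577.   56.1] [228.  108.2] 89.06
blue [[552. 277.  15.]]
white [ 35. 190.] [153.  13.] [[674.0, 323.0], [676.0, 311.0], [530.0, 315.0], [528.0, 329.0]]
white [ 73. 158.] [103.  17.] [[681.0, 277.0], [681.0, 261.0], [586.0, 275.0], [585.0, 292.0]]
```

View pics/fin.png

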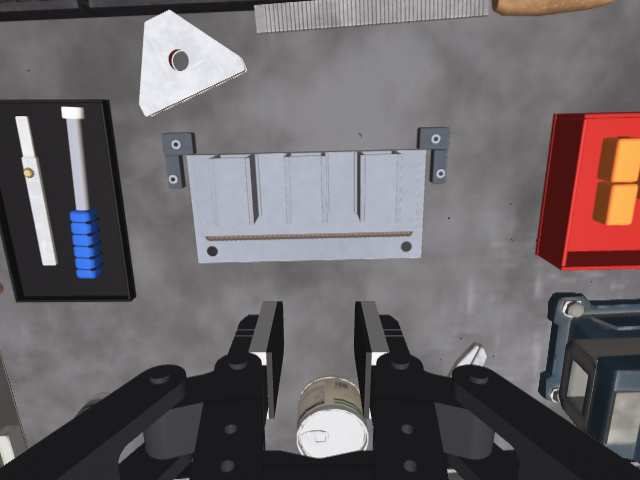

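The final view shows everything in place. The bracket sits against both stops (rear edge at rows 151–156), rod and soapstone lie in the tray, and the bin holds the plugs. The magnet is unmoved, and the arm is clear and still. Handing in.

```bash
python3 -c "
from station import manip
print(manip.hand_in())"
```

```text
the job is handed in; nothing more can be done
None
```

The job is handed in (no verdict came back): the bracket is against both stops after one re-seat, all three plugs are in the red bin, the weld bead was run left to right (twice, the second pass lower, to be sure), and rod and soapstone are back in the tray — but on the way the rod jammed in the right sleeve and lifted the bracket's right side to about 0.2 rad by my estimate, against the 0.5 limit, and the rod handle was pressed against the can with about 54 N at the wrist.

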